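# Swap the colour filter in the slotted filter tube

### The job

Change the filter in the slotted filter tube from amber to green: lift out the black hold-down ring and the brass spacer and lay them side by side, flat, on the blue parts mat, put the amber filter into the empty grey cup, then lower the green filter fully home in the tube and put the spacer and, last, the hold-down ring back on top of it. The filters are glass: set them down, do not let them drop. Leave the blue filter where it is.

Things in the scene. Friction and masses are not known exactly. Their poses are not given: they have to be found in the camera images.
- filter_tube: Fixed upright aluminium tube, 65 mm outside, on a black plate 76x76x12 mm. Origin: centre of plate underside, on the table; z up. Bore 54 mm, mouth widened to 62 by a 5 mm lead-in; seat 12 mm and rim 54 mm above origin. Two slots, to its own +y and -y, 37 mm wide, from rim to plate, let in fingers closing along y. Holds amber filter, spacer, hold-down ring, loosely stacked, top at 56 mm.
- hold_down_ring: Black metal ring, 50 mm outside, 41 mm inside, 14 mm high, 90 g, with two small bright marks on top; at the start the uppermost part in the tube. Origin: centre of its underside, z along its axis (up).
- spacer_ring: Brass ring, 50 mm outside, 33 mm inside, 16 mm high, 70 g; at the start in the tube under the hold-down ring, seen through it. Origin: centre of its underside, z along its axis (up).
- amber_filter: Amber glass in a black round mount, 50 mm across, 14 mm high, 50 g; at the start at the bottom of the tube, seen through the rings. Origin: centre of its underside, z along its axis (up).
- green_filter: Green glass in a black round mount, 50 mm across, 14 mm high, 50 g; at the start in a grey cup of the same kind as the empty one, its top 20 mm above the table. Origin: centre of its underside, z along its axis (up).
- blue_filter: Blue glass in a black round mount, 50 mm across, 14 mm high; in another such grey cup, to be left alone. Origin: centre of its underside, z along its axis (up).
- empty_cup: The empty one of three shallow round grey cups, 65 mm outside, 10 mm high, with a 54 mm wide recess whose floor is 6 mm above the table (4 mm below the rim); fixed. Origin: centre of its underside (on the table), z up.
- parts_mat: Flat blue rectangular parts mat with a thin pale border line, 100 mm along its own x, 130 mm along its own y, 3 mm thick; fixed. Origin: centre of its underside (on the table), z up.
- air_sampler: Bystander, never moves: tall light-grey cabinet of an air sampler with an inlet on top, 490 mm high overall, standing behind the work; the robot must go round it. Origin: on the table inside its footprint, which reaches 106 mm to its own -x (front), 83 mm to +x, 115 mm to -y and 121 mm to +y.
Mind the look-alikes: they are no part of the job. What is shaped like the amber_filter but pink is not meant.

How it is judged:
By the outcome, as a careful person would: the job done as asked, in the order asked, and still so for the second after the job is handed in, with the robot touching nothing.
It also fails if it takes over 152 s, if anything falls off the work surface, if the arm or the gripper's body presses on something with over 40 N, if the wrist force passes 120 N, or if a joint passes its speed limit or range.

### The arm

A 6-joint arm with a two-finger parallel gripper is mounted at the origin on a cart in front of the work surface, level with it; the furniture and walls round the work are solid. World frame = base frame: x ahead of the robot, y to its left, z up, the work surface at z = 0. Lengths are in m, angles in degrees, forces in N, time in s.
With the tool pointing down it reaches from about 0.25 to 0.725 m from the base axis. Payload 9.7 kg.
Tool frame: the origin (TCP) lies at the very end of the fingers, on their centre line; the grasp point (between the pads) lies grasp_offset behind it (grasp_offset is the distance from the TCP to the grasp point, in m); z points along the fingers, y is the line along which they close (so a half turn about z gives the same grasp; the last joint's range is limited). The gripper opens to 85 mm and grips with 20 to 120 N. Pads are 22 mm wide; open, the fingers measure 114 mm over their backs; the gripper's body (76 mm by 85 mm) begins 54 mm behind the grasp point. The pads swing forward as they close: fully open they stand 13 mm farther back than shut.
Start: joints at [-64.458, 4.979, 10.078, 95.1, 0, 90], TCP at [0.237, -0.496, 0.231] pointing down, gripper open.
Joint ranges: [-179.16, 179.16], [-48.56, 103.87], [-65.8, 70.77], [-126.05, 130.52], [-82.76, 87.17], [-180, 180]. Speed limits (degrees/s): [127.2, 127.2, 147.25, 180, 180, 180].

### API

Orientations are given as [roll, pitch, yaw] about the fixed x, y, z axes, in that order (R = Rz(yaw) Ry(pitch) Rx(roll)).
In Python, from workcell import get_obs, camera, calibration, job_done, recognise, cut_out, mark_of, grasp_offset gives the robot as it stands.
- The arm moves only by the tool servo_tool, never from a script. Its argument "moves" is a list of rows, each a list of 3 entries, a list of its own where there are three numbers: the turn, a rotation vector about the tool's x, y, z in degrees, then the shift along the tool's x, y, z in m, then the opening in per cent of the stroke, from 0 (shut) to 100 (fully open). In form: [[[ax, ay, az], [x, y, z], claw], ...]. A call has 1 to 12 rows; each row shifts and turns the commanded pose from where the row before left it, along the tool's axes as they then stand; what a row does not reach is not made up. A row lasts 1/10 s, in which the tool goes at most 50 mm and 8.59 degrees, less where a joint would pass 70% of its speed; a pose out of reach is approached as far as the arm can. A call is refused whole if a number of a shift passes 0.05 or a number of a turn 8.59, either way. A call with a gripper value outside its range is refused whole. The fingers move at their own pace and stop on an object; "force" is the grip in N (left out, the last holds). Time passes only in rows, so rows that do not move let the fingers close. It gives the time, the measured TCP pose, the force, the opening and the grip force at its end, in the units of the state.
- get_obs(): the state, without advancing time (a new reading comes with each control period).
- camera(name): name is "scene" or "top" or "wrist"; returns (picture, depth): 384x512x3 uint8, red, green, blue; 384x512 float32, m along the optical axis (not along the pixel's ray), 0 where there is no reading.
- calibration(name): a dict with "camera_matrix" (3x3 intrinsics, pixels), "R" (3x3) and "t" (3): a world point X has camera coordinates R X + t. Camera axes: x right, y down, z forward; pixel columns grow to the right and rows downward; lengths in m; the calibration is good to about 2 mm. A picture is of the moment at which its call begins: read the wrist's pose just before it. calibration takes no time and is no camera call; for the wrist camera it gives the pose at the moment of the call.
- job_done(): hands the job in; it is judged then, once.
Trained networks look in the newest picture that a camera, given by its name, has taken for a name from the list of things; names that differ only in an ending like _2 or _b are one class to them, and where a whole thing is asked for, a point or a joint stands for the part that bears it (a point fixed in the world has none). Each returns a list of dicts, best first, with "score" (0 to 1); they miss things now and then, are a little off and sometimes report something else, mostly with a low value. They report only what shows in the picture. A call takes as long as a camera call. They do not tell look-alikes from the thing itself.
- recognise(name, camera): "xyz" ([x, y, z] in m, in the coordinates of the camera as it stood for that picture, good to about 4 mm: the middle of the surface that is visible of it).
- cut_out(name, camera): "mask" (384x512 bool, what is visible of it).
- mark_of(name, camera): "xyz" ([x, y, z] in m, in the coordinates of the camera as it stood for that picture, good to about 4 mm: a listed point, or the origin of a listed thing).
The state is a dict: "time": time; "q": joint angles; "qd": joint speeds; "joint_efforts": joint torques, N m; "ee_pos": TCP position; "tcp_rot": TCP orientation; "wrist_force": force on the tool from outside, world axes, zero at the start; "torque": the same for the moment, N m; "opening": finger opening in m; "grasp_force": force on a finger pad.
Only numpy, scipy, OpenCV 4.12 (cv2) and the standard library are available. Lean on these libraries where they do the work, as an engineer would, in place of code of your own. Each camera call takes 0.05 s, during which the arm holds its last target. There are 200 camera calls.

## Working session

There is one attempt and no reset: what is moved stays moved. The work goes in short steps, Python scripts to look and compute and a tool call to move; the robot and the scene stay as the last step left them, time stands still between calls to the robot, and variables do not carry over. Pictures are saved under pics/ and viewed, at most 14 in all, crops included, and the job is handed in when it is done.

Besides the shell and the picture viewer there is one more tool, called as name([rows], argument=value, ...), one row to a line, values as JSON. servo_tool: Moves the arm, as the interface text tells. Its arguments: {"type":"object","properties":{"moves":{"type":"array"},"force":{"type":"number"}},"required":["moves"]}

```bash
mkdir -p pics; ls; cat > h.py <<'E'
import numpy as np, cv2
from workcell import *
from scipy.spatial.transform import Rotation as Rn
def world(p,c):
    return c["R"].T@(np.asarray(p)-c["t"])
def cloud(d,c):
    K=c["camera_matrix"]; v,u=np.mgrid[:d.shape[0],:d.shape[1]]
    P=np.stack([(u-K[0,2])/K[0,0]*d,(v-K[1,2])/K[1,1]*d,d],-1)
    return (P-c["t"])@c["R"]
def save(n,img): cv2.imwrite("pics/"+n+".png",img[...,::-1])
E
python3 - <<'E'
from h import *
o=get_obs(); print(o, grasp_offset)
for n in ["top","scene"]:
    p,d=camera(n); c=calibration(n); save(n+"0",p)
    np.savez(n+"0.npz",p=p,d=d)
    print(n,world([0,0,0],c))
    for k in ["filter_tube","hold_down_ring","spacer_ring","amber_filter","green_filter","blue_filter","empty_cup","parts_mat","air_sampler"]:
        for f in (recognise,mark_of):
            for r in f(k,n)[:4]: print(n,f.__name__,k,round(r["score"],2),world(r["xyz"],c).round(3), (c["camera_matrix"]@r["xyz"]/r["xyz"][2])[:2].round())
E
```

```text
pics
{'time': 0.0, 'q': array([-6.44565659e+01,  5.00919990e+00,  1.00337508e+01,  9.51004204e+01,
       -1.03806248e-04,  9.00017983e+01]), 'qd': array([-0.0808546 , -0.02737083,  0.04623343,  0.02977885,  0.05560874,
        0.01818099]), 'joint_efforts': array([-2.63185511e-04, -5.20396757e+01,  4.64796853e+01,  1.66086538e-02,
       -3.30932960e-05, -1.36614381e-05]), 'ee_pos': array([ 0.23705233, -0.4960237 ,  0.23059501]), 'tcp_rot': array([-1.79924131e+02,  1.06187364e-04,  2.55416360e+01]), 'wrist_force': array([-0.13502097,  0.01563741, -0.07974645]), 'torque': array([ 0.00538508,  0.01093958, -0.00862035]), 'grasp_force': 0.0, 'opening': 0.08558243331134142} 0.0187
top [ 0.34357837 -0.06983944  1.29721968]
top call filter_tube 0.66 [0.516 0.118 0.011] [197. 207.]
top call filter_tube 0.72 [0.524 0.128 0.001] [194. 205.]
top call filter_tube 0.36 [ 0.436 -0.187 -0.001] [309. 233.]
top call filter_tube 0.33 [ 0.488 -0.028 -0.001] [250. 216.]
top call hold_down_ring 0.45 [0.524 0.128 0.053] [191. 202.]
top call hold_down_ring 0.43 [0.527 0.124 0.041] [193. 202.]
top call spa
[... 1641 characters left out ...]
-0.005] [176. 314.]
scene call amber_filter 0.48 [0.521 0.126 0.01 ] [214. 277.]
scene call green_filter 0.69 [ 0.446 -0.347  0.015] [343. 175.]
scene call green_filter 0.59 [ 0.443 -0.356  0.005] [346. 176.]
scene call blue_filter 0.5 [ 0.581 -0.351  0.017] [302. 157.]
scene call blue_filter 0.75 [ 0.586 -0.361  0.008] [302. 158.]
scene call empty_cup 0.71 [ 0.485 -0.023  0.004] [267. 243.]
scene call empty_cup 0.64 [ 0.486 -0.03   0.   ] [268. 242.]
scene call parts_mat 0.82 [ 0.434 -0.185 -0.002] [319. 214.]
scene call parts_mat 0.77 [ 0.436 -0.191 -0.004] [319. 213.]
scene call parts_mat 0.4 [ 0.584 -0.36   0.008] [302. 158.]
scene call air_sampler 0.64 [ 0.485 -0.024  0.005] [267. 243.]
```

```bash
python3 - <<'E'
from h import *
T=np.load("top0.npz"); p=T["p"]; c=calibration("top"); W=cloud(T["d"],c)
crop=cv2.resize(p[150:280,120:400],None,fx=2.8,fy=2.8,interpolation=cv2.INTER_CUBIC); save("top_crop",crop)
# heights map: tall things
m=W[...,2]>0.1
print("tall", W[m][:,0].min() if m.any() else 0, [ (W[(W[...,2]>h)&(T["d"]>0)].min(0).round(3),W[(W[...,2]>h)&(T["d"]>0)].max(0).round(3)) for h in (0.06,.2,.4)])
def cen(x,y,r,z0,z1):
    s=W[(np.hypot(W[...,0]-x,W[...,1]-y)<r)&(W[...,2]>z0)&(W[...,2]<z1)&(T["d"]>0)]
    print((x,y),len(s),((s.min(0)+s.max(0))/2).round(4),s.mean(0).round(4),(s.max(0)-s.min(0)).round(3))
cen(.525,.128,.05,.045,.065); cen(.446,-.352,.04,.015,.03); cen(.487,-.027,.045,.006,.02); cen(.535,.234,.045,.006,.03);cen(.585,-.357,.04,.015,.03)
# mat angle
hsv=cv2.cvtColor(p,cv2.COLOR_RGB2HSV)
s=(np.hypot(W[...,0]-.436,W[...,1]+.187)<.11)&(hsv[...,1]>100)&(abs(hsv[...,0].astype(int)-110)<20)
print(s.sum(), cv2.minAreaRect(W[s][:,:2].astype(np.float32)*1000))
E
```

```text
tall 0.08540415811397148 [(array([ 0.065, -0.556,  0.06 ]), array([1.111, 0.601, 0.714])), (array([ 0.095, -0.556,  0.2  ]), array([1.025, 0.52 , 0.714])), (array([ 0.18 , -0.493,  0.4  ]), array([0.903, 0.454, 0.714]))]
(0.525, 0.128) 200 [0.5247 0.1287 0.0531] [0.5236 0.1288 0.0529] [0.065 0.06  0.016]
(0.446, -0.352) 250 [ 0.4444 -0.3499  0.0203] [ 0.4447 -0.3516  0.0189] [0.046 0.054 0.011]
(0.487, -0.027) 240 [ 0.4866 -0.0242  0.0106] [ 0.4871 -0.0262  0.0088] [0.062 0.067 0.009]
(0.535, 0.234) 274 [0.5416 0.2315 0.0173] [0.5327 0.2347 0.0124] [0.07  0.058 0.022]
(0.585, -0.357) 254 [ 0.5795 -0.362   0.0199] [ 0.5812 -0.3609  0.0193] [0.053 0.054 0.01 ]
1387 ((435.5810241699219, -191.0619659423828), (97.70848846435547, 119.22393798828125), 2.999068021774292)
```

View pics/top0.png

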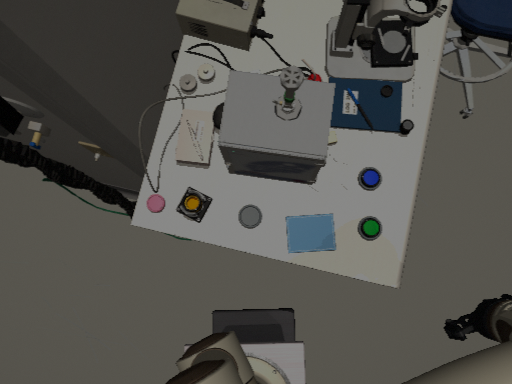

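View pics/scene0.png

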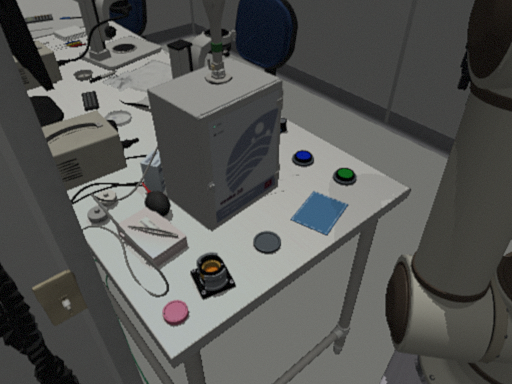

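View pics/top_crop.png

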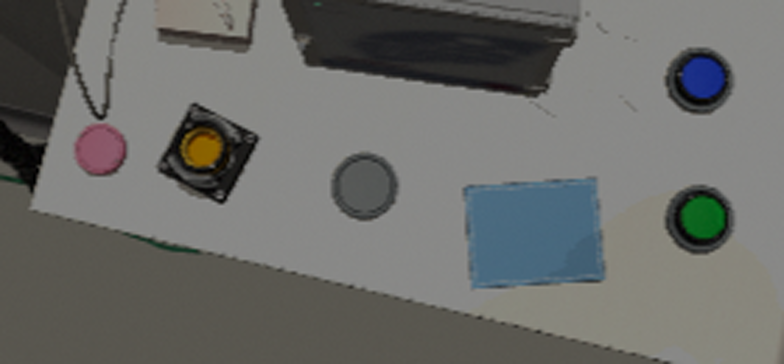

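The tube holding amber is at top-view px (193,204), and its look-alike is the pink disc at (156,203). Green is at (370,228), blue at (370,178), the empty cup at (250,216) and the mat at (310,233). I choose the tube, and will check it close up with the wrist camera before reaching. First I'll check obstacles and the wrist camera geometry.

```bash
cat >> h.py <<'E'
def plan(x,y,z,yaw):
    """tool-frame shift/turn from the measured pose to a tool-down target"""
    o=get_obs(); R=Rn.from_euler("xyz",o["tcp_rot"],degrees=True)
    Rt=Rn.from_euler("xyz",[180,0,yaw],degrees=True)
    rv=(R.inv()*Rt).as_rotvec(degrees=True); s=R.inv().apply(np.array([x,y,z])-o["ee_pos"])
    print("t",round(o["time"],1),"pos",o["ee_pos"].round(4),"rot",o["tcp_rot"].round(1),"turn",rv.round(2),"shift(old frame)",s.round(4),"shift(new frame)",Rt.inv().apply(np.array([x,y,z])-o["ee_pos"]).round(4))
E
python3 - <<'E'
from h import *
for n in("top","scene"):
    T=np.load(n+"0.npz"); W=cloud(T["d"],calibration(n))[T["d"]>0]
    print(n)
    for y in np.arange(-.5,.4,.1):
        s=W[(W[:,1]>y)&(W[:,1]<y+.1)&(W[:,0]>.3)&(W[:,0]<.8)]
        print(round(y,1),[ (h,round(float(np.percentile(s[s[:,2]>h][:,0],1)),3)) for h in (.03,.1,.2,.3,.4) if (s[:,2]>h).sum()>8])
o=get_obs();c=calibration("wrist"); R=Rn.from_euler("xyz",o["tcp_rot"],degrees=True)
print("cam in tool",R.inv().apply(world([0,0,0],c)-o["ee_pos"]).round(4)); print("axes in tool",(R.inv().as_matrix()@c["R"].T).round(3)); print(c["camera_matrix"])
E
```

```text
top
-0.5 [(0.03, 0.709)]
-0.4 []
-0.3 [(0.03, 0.568), (0.1, 0.568), (0.2, 0.568), (0.3, 0.583)]
-0.2 [(0.03, 0.569), (0.1, 0.569), (0.2, 0.569), (0.3, 0.573), (0.4, 0.664)]
-0.1 [(0.03, 0.585), (0.1, 0.586), (0.2, 0.586), (0.3, 0.59)]
-0.0 [(0.03, 0.601), (0.1, 0.6), (0.2, 0.603), (0.3, 0.604)]
0.1 [(0.03, 0.494), (0.1, 0.759)]
0.2 [(0.03, 0.644), (0.1, 0.645), (0.2, 0.646), (0.3, 0.646), (0.4, 0.646)]
0.3 [(0.03, 0.562), (0.1, 0.562), (0.2, 0.562), (0.3, 0.562), (0.4, 0.561)]
scene
-0.5 [(0.03, 0.707)]
-0.4 []
-0.3 [(0.03, 0.567), (0.1, 0.567), (0.2, 0.567), (0.3, 0.586)]
-0.2 [(0.03, 0.568), (0.1, 0.568), (0.2, 0.569), (0.3, 0.571), (0.4, 0.664)]
-0.1 [(0.03, 0.585), (0.1, 0.585), (0.2, 0.585), (0.3, 0.587)]
-0.0 [(0.03, 0.602), (0.1, 0.602), (0.2, 0.603), (0.3, 0.604)]
0.1 [(0.03, 0.492), (0.1, 0.766)]
0.2 [(0.03, 0.552), (0.1, 0.568), (0.2, 0.645), (0.3, 0.645), (0.4, 0.645)]
0.3 [(0.03, 0.643), (0.1, 0.643), (0.2, 0.642), (0.3, 0.642), (0.4, 0.642)]
cam in tool [ 0.0831 -0.0005 -0.143 ]
axes in tool [[ 0.001 -0.948 -0.318]
 [ 1.     0.001 -0.001]
 [ 0.001 -0.318  0.948]]
[[306.97412965   0.         251.18809606]
 [  0.         306.97412965 192.84880385]
 [  0.           0.           1.        ]]
```

servo_tool([
  [[0,0,0],[0.02,-0.016,0],100],
  [[0,0,0],[0.03,-0.025,0],100],
  [[0,0,0],[0.031,-0.026,0.002],100],
  [[0,0,0],[0.031,-0.026,0.003],100],
  [[0,0,0],[0.031,-0.026,0.003],100],
  [[0,0,0],[0.031,-0.026,0.003],100],
  [[0,0,0],[0.031,-0.026,0.004],100],
  [[0,0,0],[0.031,-0.026,0.004],100],
  [[0,0,0],[0.031,-0.026,0.004],100],
  [[0,0,0],[0.031,-0.026,0.004],100],
  [[0,0,0],[0.031,-0.026,0.004],100],
  [[0,0,0],[0.031,-0.026,0.004],100],
])

```text
time: 3.1
ee_pos: [0.4326, -0.0678, 0.1963]
tcp_rot: [180.0, -0.0, 25.5]
wrist_force: [0.5, -0.0, 0.9]
opening: 0.0858
grasp_force: 0.0
```

servo_tool([
  [[0,0,0],[0.031,-0.026,0.004],100],
  [[0,0,0],[0.031,-0.026,0.004],100],
  [[0,0,0],[0.031,-0.026,0.004],100],
  [[0,0,0],[0.031,-0.026,0.004],100],
  [[0,0,0],[0.03,-0.022,0.004],100],
  [[0,0,8],[0,0,0],100],
  [[0,0,8],[0,0,0],100],
  [[0,0,8],[0,0,0],100],
  [[0,0,8],[0,0,0],100],
  [[0,0,8],[0,0,0],100],
  [[0,0,0],[0,0,0],100],
])

```text
time: 4.2
ee_pos: [0.5201, -0.0152, 0.1762]
tcp_rot: [-174.8, 1.0, -4.5]
wrist_force: [0.4, -0.1, 1.1]
opening: 0.0854
grasp_force: 0.0
```

```bash
python3 - <<'E'
from h import *
o=get_obs(); print(o["q"].round(1),o["qd"].round(1)); plan(.522,.128,.17,66)
E
```

```text
[ -4.5   1.1  -0.2  89.7   5.2 179.9] [ 4.1 -0.1 -0.1 -0.3  0.1 -0.1]
t 4.2 pos [ 0.5201 -0.0152  0.1762] rot [-174.8    1.    -4.5] turn [ -5.15  -2.3  -70.45] shift(old frame) [-0.0091 -0.1417  0.0193] shift(new frame) [ 0.1316 -0.0565  0.0062]
```

servo_tool([
  [[-0.51,-0.23,-7.05],[0,0,0],100],
  [[-0.51,-0.23,-7.05],[0,0,0],100],
  [[-0.51,-0.23,-7.05],[0,0,0],100],
  [[-0.51,-0.23,-7.05],[0,0,0],100],
  [[-0.51,-0.23,-7.05],[0,0,0],100],
  [[-0.51,-0.23,-7.05],[0,0,0],100],
  [[-0.51,-0.23,-7.05],[0,0,0],100],
  [[-0.51,-0.23,-7.05],[0,0,0],100],
  [[-0.51,-0.23,-7.05],[0,0,0],100],
  [[-0.51,-0.23,-7.05],[0,0,0],100],
])

```text
time: 5.2
ee_pos: [0.5204, -0.0109, 0.1764]
tcp_rot: [180.0, -0.0, 66.8]
wrist_force: [-0.0, 0.3, 0.5]
opening: 0.0854
grasp_force: 0.0
```

servo_tool([
  [[0,0,0],[0.026,-0.011,0.001],100],
  [[0,0,0],[0.026,-0.011,0.001],100],
  [[0,0,0],[0.026,-0.011,0.001],100],
  [[0,0,0],[0.026,-0.011,0.001],100],
  [[0,0,0],[0.026,-0.011,0.001],100],
  [[0,0,0],[0,0,0],100],
])

```text
time: 5.8
ee_pos: [0.5215, 0.1328, 0.1712]
tcp_rot: [-180.0, -0.1, 66.7]
wrist_force: [-0.4, -1.0, -0.2]
opening: 0.0855
grasp_force: 0.0
```

```bash
cat >> h.py <<'E'
def look(n):
    """wrist picture, depth cloud in the world, calibration"""
    c=calibration("wrist"); p,d=camera("wrist"); W=cloud(d,c); W[d==0]=np.nan
    save(n,p); return p,W,c
def circ(P,r=None):
    """circle fit to xy points (fixed r if given), robust"""
    from scipy.optimize import least_squares
    x0=[*((P.max(0)+P.min(0))/2)[:2]]+([] if r else [.025])
    f=lambda v:np.hypot(P[:,0]-v[0],P[:,1]-v[1])-(r or v[2])
    s=least_squares(f,x0,loss="soft_l1",f_scale=.001); return s.x, np.sqrt(np.mean(s.fun**2))
E
python3 - <<'E'
from h import *
plan(.525,.128,.17,66)
p,W,c=look("w_tube")
np.savez("w_tube.npz",p=p,W=W)
for k in ["filter_tube","hold_down_ring","spacer_ring","amber_filter"]:
    for r in mark_of(k,"wrist")[:2]: print(k,round(r["score"],2),world(r["xyz"],c).round(4),(c["camera_matrix"]@r["xyz"]/r["xyz"][2])[:2].round())
E
```

```text
t 5.8 pos [0.5215 0.1328 0.1712] rot [-1.80e+02 -1.00e-01  6.67e+01] turn [-0.04 -0.07  0.68] shift(old frame) [-0.003   0.0051  0.0012] shift(new frame) [-0.003   0.0051  0.0012]
spacer_ring 0.61 [0.5289 0.1296 0.0272] [259. 181.]
spacer_ring 0.32 [0.5255 0.1311 0.0104] [255. 176.]
amber_filter 0.97 [0.5284 0.1298 0.0133] [258. 177.]
amber_filter 0.66 [ 0.5337  0.2357 -0.0013] [220.  73.]
```

View pics/w_tube.png

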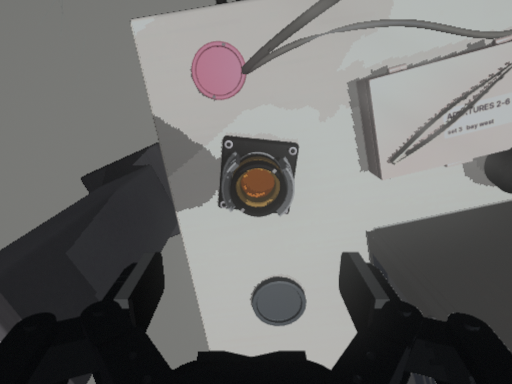

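```bash
python3 - <<'E'
from h import *
T=np.load("w_tube.npz"); W=T["W"]; p=T["p"]
s=np.isfinite(W[...,2])&(W[...,2]>.046)&(W[...,2]<.062)&(np.hypot(W[...,0]-.525,W[...,1]-.128)<.05)
P=W[s]; print(len(P),P.min(0).round(4),P.max(0).round(4))
x,e=cv2.minEnclosingCircle(P[:,:2].astype(np.float32)); print("enclosing",x,e)
o=P[np.hypot(P[:,0]-x[0],P[:,1]-x[1])>.029]
a=np.degrees(np.arctan2(o[:,1]-x[1],o[:,0]-x[0])); print(np.histogram(a,36,(-180,180)))
for h in (.03,):
    q=W[np.isfinite(W[...,2])&(W[...,2]>.008)&(W[...,2]<.018)&(np.hypot(W[...,0]-.525,W[...,1]-.128)<.06)]
    print("plate",cv2.minAreaRect((q[:,:2]*1000).astype(np.float32)))
save("crop1",cv2.resize(p[125:225,200:320],None,fx=6,fy=6,interpolation=cv2.INTER_CUBIC))
E
```

```text
1829 [0.4945 0.099  0.046 ] [0.56   0.1621 0.0583]
enclosing (0.5274248719215393, 0.1305743008852005) 0.03332405909895897
(array([26, 25,  0,  0,  0,  0,  0,  0,  0,  0, 19, 30, 31, 24, 27, 25, 24,
       22, 24, 23,  0,  0,  0,  0,  0,  0,  0,  0, 18, 27, 25, 23, 25, 23,
       24, 26]), array([-180., -170., -160., -150., -140., -130., -120., -110., -100.,
        -90.,  -80.,  -70.,  -60.,  -50.,  -40.,  -30.,  -20.,  -10.,
          0.,   10.,   20.,   30.,   40.,   50.,   60.,   70.,   80.,
         90.,  100.,  110.,  120.,  130.,  140.,  150.,  160.,  170.,
        180.]))
plate ((527.4051513671875, 130.28038024902344), (75.27185821533203, 75.9453125), 60.8712272644043)
```

View pics/crop1.png

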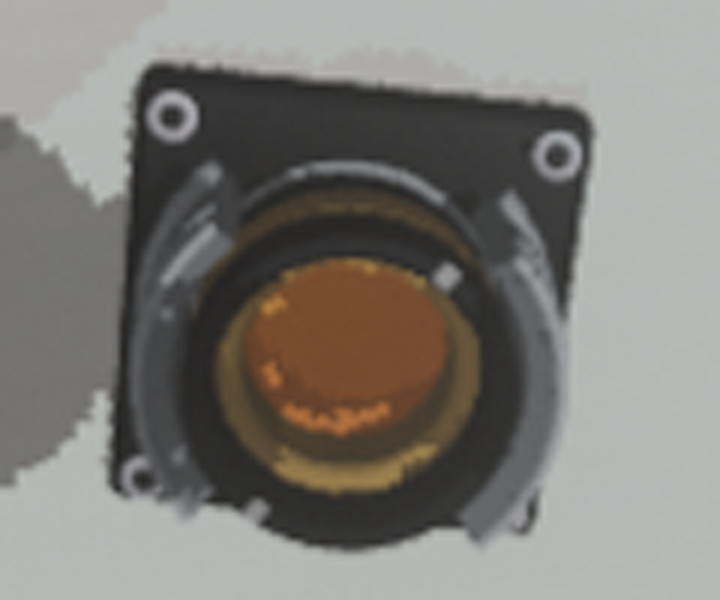

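servo_tool([
  [[0,0,-7.5],[0.001,0.002,0],90],
  [[0,0,-8.5],[0,0,0],90],
  [[0,0,-8.5],[0,0,0],90],
  [[0,0,-8.5],[0,0,0],90],
  [[0,0,-8.5],[0,0,0],90],
  [[0,0,-8.5],[0,0,0],90],
  [[0,0,-8.5],[0,0,0],90],
  [[0,0,-8.5],[0,0,0],90],
  [[0,0,-8.5],[0,0,0],90],
  [[0,0,-8.5],[0,0,0],90],
  [[0,0,0],[0,0,0],90],
  [[0,0,0],[0,0,0],90],
])

```text
time: 7.25
ee_pos: [0.5241, 0.1293, 0.1716]
tcp_rot: [180.0, -0.0, 150.2]
wrist_force: [0.0, 0.3, 0.1]
opening: 0.0767
grasp_force: 0.0
```

```bash
cat >> h.py <<'E'
def blob(W,x,y,r,z0,z1):
    s=np.isfinite(W[...,2])&(W[...,2]>z0)&(W[...,2]<z1)&(np.hypot(W[...,0]-x,W[...,1]-y)<r); return W[s]
def enc(P): x,e=cv2.minEnclosingCircle((P[:,:2]*1000).astype(np.float32)); return np.round(x,1),round(e,1),len(P),(np.percentile(P[:,2],[10,50,90])*1000).round(1)
E
python3 - <<'E'
from h import *
p,W,c=look("w_tube2")
print(enc(blob(W,.527,.13,.05,.046,.062)))
q=blob(W,.527,.13,.06,.008,.018); print(cv2.minAreaRect((q[:,:2]*1000).astype(np.float32)))
P=blob(W,.527,.13,.05,.046,.062); r=np.hypot(P[:,0]-.527,P[:,1]-.13); print("ring",enc(P[r<.0262]), "mid ring z",np.median(P[(r>.021)&(r<.0245)][:,2]),"rim z",np.median(P[(r>.0315)][:,2]))
for k in ("empty_cup",):
  for r in mark_of(k,"wrist")[:2]: print(k,r["score"],world(r["xyz"],c))
E=blob(W,.487,-.027,.05,.006,.02); print(enc(E) if len(E)>20 else len(E))
plan(.527,.13,.1,151)
E
```

```text
(array([526.1, 130.4]), 33.3, 1852, array([49.3, 54.2, 56.5]))
((526.4891967773438, 130.1302032470703), (75.99655151367188, 76.34320831298828), 60.750614166259766)
ring (array([527. , 130.4]), 25.5, 1066, array([49.6, 55.7, 56.8])) mid ring z 0.05621414529457951 rim z 0.05308820142481837
empty_cup 0.8 [ 0.49034194 -0.02361026 -0.00162187]
(array([488.9, -23.9]), 32.6, 1982, array([ 6.2,  7.2, 10.4]))
t 7.3 pos [0.5241 0.1296 0.1715] rot [180.   -0.  150.2] turn [ 0.04 -0.02 -0.76] shift(old frame) [-0.0023  0.0018  0.0715] shift(new frame) [-0.0023  0.0018  0.0715]
```

servo_tool([
  [[0,0,-0.8],[-0.002,0.002,0.02],82],
  [[0,0,0],[0,0,0.03],82],
  [[0,0,0],[0,0,0.03],82],
  [[0,0,0],[0,0,0.03],82],
  [[0,0,0],[0,0,0.015],82],
  [[0,0,0],[0,0,0.0055],82],
  [[0,0,0],[0,0,0],82],
  [[0,0,0],[0,0,0],82],
], force=40)

```text
time: 8.15
ee_pos: [0.5276, 0.1309, 0.0424]
tcp_rot: [179.9, 0.1, 151.2]
wrist_force: [0.1, -0.6, -0.1]
opening: 0.0702
grasp_force: 0.0
```

servo_tool([
  [[0,0,0],[0,0,0],45],
  [[0,0,0],[0,0,0],45],
  [[0,0,0],[0,0,0],45],
  [[0,0,0],[0,0,0],45],
  [[0,0,0],[0,0,0],45],
  [[0,0,0],[0,0,0],45],
])

```text
time: 8.75
ee_pos: [0.5276, 0.1309, 0.0427]
tcp_rot: [179.9, 0.1, 151.3]
wrist_force: [-2.2, -1.5, 6.0]
opening: 0.047
grasp_force: 40.6
```

servo_tool([
  [[0,0,0],[0,0,-0.003],45],
  [[0,0,0],[0,0,-0.006],45],
  [[0,0,0],[0,0,-0.01],45],
  [[0,0,0],[0,0,-0.015],45],
  [[0,0,0],[0,0,-0.02],45],
  [[0,0,0],[0,0,-0.03],45],
  [[0,0,0],[0,0,-0.03],45],
  [[0,0,0],[0,0,-0.02],45],
  [[0,0,0],[0,0,0],45],
])

```text
time: 9.65
ee_pos: [0.5281, 0.131, 0.1793]
tcp_rot: [179.7, 0.2, 151.3]
wrist_force: [0.5, -0.4, -0.1]
opening: 0.0475
grasp_force: 41.4
```

```bash
python3 - <<'E'
from h import *
p,W,c=look("w_r1"); o=get_obs(); print(o["opening"],o["grasp_force"],o["wrist_force"].round(1),o["ee_pos"].round(4))
P=blob(W,*o["ee_pos"][:2],.03,o["ee_pos"][2]-.01,o["ee_pos"][2]+.03); print(len(P)and enc(P))
print("spacer",enc(blob(W,.527,.13,.026,.036,.048)), "tube",enc(blob(W,.527,.13,.05,.046,.058)))
plan(.436,-.158,.12,90)
E
```

```text
0.04735738074021631 41.34876424446702 [ 0.3  0.8 -0.5] [0.5276 0.1308 0.1771]
(array([525.6, 131.9]), 29.3, 5481, array([182.7, 192.1, 198. ]))
spacer (array([527.1, 129.9]), 25.8, 1278, array([40.9, 42.1, 43. ])) tube (array([526. , 130.2]), 33.4, 674, array([47.4, 51.7, 54.4]))
t 9.7 pos [0.5276 0.1308 0.1771] rot [1.798e+02 1.000e-01 1.513e+02] turn [2.200e-01 2.000e-02 6.127e+01] shift(old frame) [-0.0584 -0.2975  0.0564] shift(new frame) [-0.2888 -0.0916  0.0571]
```

View pics/w_r1.png

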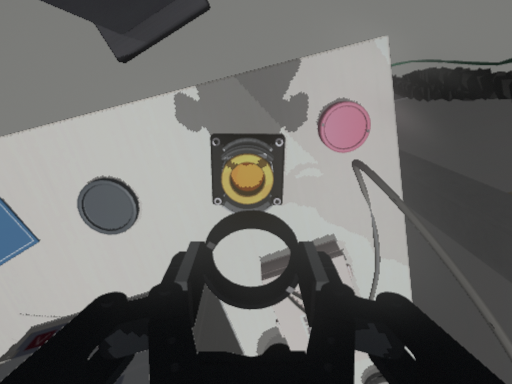

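servo_tool([
  [[0,0,0],[-0.005,-0.02,0],45],
  [[0,0,0],[-0.009,-0.036,0],45],
  [[0,0,0],[-0.009,-0.036,0],45],
  [[0,0,0],[-0.009,-0.036,0.005],45],
  [[0,0,0],[-0.009,-0.037,0.005],45],
  [[0,0,0],[-0.009,-0.037,0.005],45],
  [[0,0,0],[-0.009,-0.037,0.005],45],
  [[0,0,0],[-0.009,-0.037,0.005],45],
  [[0,0,0],[-0.009,-0.037,0.005],45],
  [[0,0,0],[-0.009,-0.037,0.005],45],
])

```text
time: 10.7
ee_pos: [0.4328, -0.2188, 0.1385]
tcp_rot: [180.0, -0.1, 151.3]
wrist_force: [1.0, -0.2, -0.6]
opening: 0.0473
grasp_force: 41.4
```

servo_tool([
  [[0,0,7.7],[0,0,0.005],45],
  [[0,0,7.7],[0,0,0.012],45],
  [[0,0,7.7],[0,0,0.012],45],
  [[0,0,7.7],[0,0,0.012],45],
  [[0,0,7.7],[0,0,0.012],45],
  [[0,0,7.7],[0,0,0.012],45],
  [[0,0,7.7],[0,0,0.012],45],
  [[0,0,7.4],[0,0,0.01],45],
  [[0,0,0],[0,0,0],45],
  [[0,0,0],[0,0,0],45],
])

```text
time: 11.7
ee_pos: [0.4335, -0.2173, 0.0523]
tcp_rot: [-179.9, -0.1, 90.2]
wrist_force: [-0.2, 0.4, -1.7]
opening: 0.0477
grasp_force: 41.5
```

```bash
python3 - <<'E'
from h import *
p,W,c=look("w_m1"); print(calibration("top")["t"][0]); plan(.436,-.218,.004,90)
for r in mark_of("parts_mat","wrist")[:2]: print(r["score"],world(r["xyz"],c).round(4))
hsv=cv2.cvtColor(p,cv2.COLOR_RGB2HSV); s=(hsv[...,1]>80)&(abs(hsv[...,0].astype(int)-105)<15)&np.isfinite(W[...,2])&(W[...,2]<.012)
print(s.sum(),cv2.minAreaRect((W[s][:,:2]*1000).astype(np.float32)),np.median(W[s][:,2]))
E
```

```text
-0.03224440548229541
t 11.8 pos [ 0.4339 -0.2174  0.0528] rot [-1.80e+02 -1.00e-01  9.02e+01] turn [-0.01 -0.05  0.17] shift(old frame) [-0.0006  0.0022  0.0488] shift(new frame) [-0.0006  0.0021  0.0488]
0.65 [ 4.344e-01 -1.871e-01  3.000e-04]
24822 ((438.0063781738281, -189.60006713867188), (99.46102905273438, 129.23797607421875), 1.929476022720337) 0.0032925709241775555
```

View pics/w_m1.png

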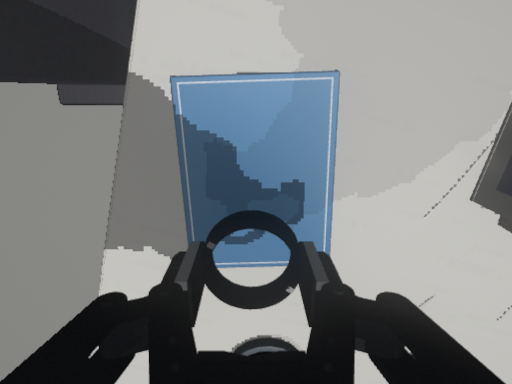

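servo_tool([
  [[0,0,0],[-0.002,0.004,0.015],45],
  [[0,0,0],[0,0,0.015],45],
  [[0,0,0],[0,0,0.01],45],
  [[0,0,0],[0,0,0.004],45],
  [[0,0,0],[0,0,0.002],45],
  [[0,0,0],[0,0,0.001],45],
  [[0,0,0],[0,0,0],45],
  [[0,0,0],[0,0,0],45],
])

```text
time: 12.6
ee_pos: [0.4382, -0.2196, 0.0062]
tcp_rot: [180.0, -0.0, 90.0]
wrist_force: [-0.3, 0.3, -1.0]
opening: 0.0475
grasp_force: 41.5
```

servo_tool([
  [[0,0,0],[0,0,0.001],45],
  [[0,0,0],[0,0,0.0005],45],
  [[0,0,0],[0,0,0.0005],45],
  [[0,0,0],[0,0,0],45],
])

```text
time: 13.0
ee_pos: [0.438, -0.2195, 0.0038]
tcp_rot: [180.0, -0.0, 90.0]
wrist_force: [-1.1, 0.8, 0.8]
opening: 0.0474
grasp_force: 41.6
```

servo_tool([
  [[0,0,0],[0,0,0.0005],45],
  [[0,0,0],[0,0,0],60],
  [[0,0,0],[0,0,0],70],
  [[0,0,0],[0,0,0],82],
  [[0,0,0],[0,0,0],82],
  [[0,0,0],[0,0,0],82],
])

```text
time: 13.6
ee_pos: [0.4379, -0.2195, 0.0031]
tcp_rot: [-180.0, -0.0, 90.0]
wrist_force: [0.1, -0.5, 0.0]
opening: 0.0696
grasp_force: 0.0
```

servo_tool([
  [[0,0,0],[0,0,-0.01],82],
  [[0,0,0],[0,0,-0.02],82],
  [[0,0,-7.6],[0,0,-0.02],82],
  [[0,0,-7.6],[0,0,-0.02],82],
  [[0,0,-7.6],[0,0,-0.02],82],
  [[0,0,-7.6],[0,0,-0.02],82],
  [[0,0,-7.6],[0,0,-0.01],82],
  [[0,0,-7.6],[0,0,0],82],
  [[0,0,-7.7],[0,0,0],82],
  [[0,0,-7.7],[0,0,0],82],
  [[0,0,0],[0.006,0.02,0],82],
])

```text
time: 14.7
ee_pos: [0.4423, -0.2002, 0.124]
tcp_rot: [180.0, 0.0, 151.2]
wrist_force: [-0.3, -0.1, -0.7]
opening: 0.0703
grasp_force: 0.0
```

servo_tool([
  [[0,0,0],[0.0092,0.035,0],82],
  [[0,0,0],[0.0092,0.035,0],82],
  [[0,0,0],[0.0092,0.035,0],82],
  [[0,0,0],[0.0092,0.035,0],82],
  [[0,0,0],[0.0092,0.035,0],82],
  [[0,0,0],[0.0092,0.035,0],82],
  [[0,0,0],[0.0092,0.035,0],82],
  [[0,0,0],[0.0092,0.035,0],82],
  [[0,0,0],[0.0092,0.035,0],82],
  [[0,0,0],[0.003,0.013,0],82],
  [[0,0,0],[0,0,0],82],
  [[0,0,0],[0,0,0],82],
])

```text
time: 15.9
ee_pos: [0.5264, 0.1287, 0.1237]
tcp_rot: [180.0, -0.0, 151.0]
wrist_force: [0.6, 0.4, 1.2]
opening: 0.0704
grasp_force: 0.0
```

```bash
python3 - <<'E'
from h import *
plan(.5276,.1306,.0265,151)
E
```

```text
t 15.9 pos [0.5264 0.1287 0.1237] rot [180.  -0. 151.] turn [ 0.01 -0.02 -0.02] shift(old frame) [-0.0002  0.0022  0.0972] shift(new frame) [-0.0002  0.0023  0.0972]
```

servo_tool([
  [[0,0,0],[0,0.002,0.02],82],
  [[0,0,0],[0,0,0.03],82],
  [[0,0,0],[0,0,0.025],82],
  [[0,0,0],[0,0,0.015],82],
  [[0,0,0],[0,0,0.007],82],
  [[0,0,0],[0,0,0],82],
  [[0,0,0],[0,0,0],45],
  [[0,0,0],[0,0,0],45],
  [[0,0,0],[0,0,0],45],
  [[0,0,0],[0,0,0],45],
  [[0,0,0],[0,0,0],45],
  [[0,0,0],[0,0,0],45],
])

```text
time: 17.1
ee_pos: [0.5285, 0.1312, 0.0282]
tcp_rot: [179.9, 0.1, 151.0]
wrist_force: [-0.2, -2.1, 6.8]
opening: 0.0478
grasp_force: 41.8
```

servo_tool([
  [[0,0,0],[0,0,-0.003],45],
  [[0,0,0],[0,0,-0.006],45],
  [[0,0,0],[0,0,-0.01],45],
  [[0,0,0],[0,0,-0.02],45],
  [[0,0,0],[0,0,-0.03],45],
  [[0,0,0],[0,0,-0.03],45],
  [[0,0,0],[0,0,-0.03],45],
  [[0,0,0],[0,0,0],45],
])

```text
time: 17.9
ee_pos: [0.5291, 0.1316, 0.1609]
tcp_rot: [179.7, 0.3, 151.0]
wrist_force: [-0.4, 0.1, -1.3]
opening: 0.0477
grasp_force: 41.7
```

```bash
python3 - <<'E'
from h import *
p,W,c=look("w_s1"); o=get_obs(); print(o["opening"],o["grasp_force"],o["wrist_force"].round(1),o["ee_pos"].round(4))
P=blob(W,.527,.13,.026,.01,.05); print("in tube", enc(P))
plan(.436,-.1595,.004,90)
E
```

```text
0.04784407579918604 41.65267460295581 [ 0.1  0.3 -0.9] [0.5285 0.1315 0.1584]
in tube (array([526.2, 130.5]), 25.7, 2006, array([24.4, 25.4, 26.5]))
t 17.9 pos [0.5285 0.1315 0.1584] rot [1.798e+02 1.000e-01 1.510e+02] turn [2.900e-01 1.000e-02 6.098e+01] shift(old frame) [-0.0599 -0.3     0.1533] shift(new frame) [-0.291  -0.0925  0.1544]
```

View pics/w_s1.png

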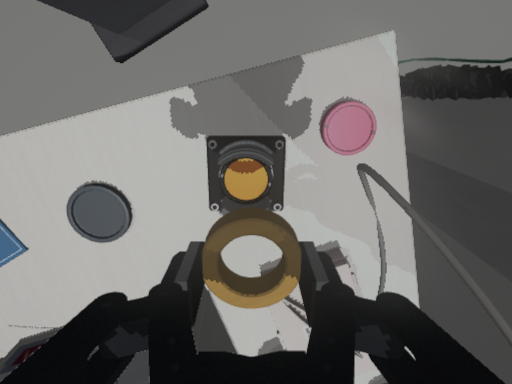

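servo_tool([
  [[0,0,0],[-0.004,-0.02,0],45],
  [[0,0,0],[-0.007,-0.035,0],45],
  [[0,0,0],[-0.007,-0.035,0],45],
  [[0,0,0],[-0.007,-0.035,0.005],45],
  [[0,0,0],[-0.007,-0.035,0.005],45],
  [[0,0,0],[-0.007,-0.035,0.005],45],
  [[0,0,0],[-0.007,-0.035,0.005],45],
  [[0,0,0],[-0.007,-0.035,0.005],45],
  [[0,0,0],[-0.007,-0.035,0.005],45],
])

```text
time: 18.85
ee_pos: [0.4333, -0.1613, 0.1243]
tcp_rot: [179.9, -0.1, 151.0]
wrist_force: [1.5, 0.2, -0.8]
opening: 0.0469
grasp_force: 41.6
```

servo_tool([
  [[0,0,7.7],[0,0,0.005],45],
  [[0,0,7.7],[0,0,0.01],45],
  [[0,0,7.6],[0,0,0.01],45],
  [[0,0,7.6],[0,0,0.01],45],
  [[0,0,7.6],[0,0,0.01],45],
  [[0,0,7.6],[0,0,0.01],45],
  [[0,0,7.6],[0,0,0.01],45],
  [[0,0,7.6],[0,0,0.01],45],
  [[0,0,0],[0,0,0.01],45],
  [[0,0,0],[0,0,0],45],
  [[0,0,0],[0,0,0],45],
])

```text
time: 19.95
ee_pos: [0.4342, -0.1602, 0.04]
tcp_rot: [-180.0, -0.1, 90.1]
wrist_force: [1.4, 0.9, -0.3]
opening: 0.0474
grasp_force: 41.7
```

```bash
python3 - <<'E'
from h import *
plan(.436,-.1595,.0055,90)
E
```

```text
t 19.9 pos [ 0.4342 -0.1602  0.04  ] rot [-1.80e+02 -1.00e-01  9.01e+01] turn [-0.03 -0.06  0.14] shift(old frame) [0.0006 0.0019 0.0345] shift(new frame) [0.0007 0.0018 0.0345]
```

servo_tool([
  [[0,0,0],[0.0005,0.002,0.015],45],
  [[0,0,0],[0,0,0.01],45],
  [[0,0,0],[0,0,0.005],45],
  [[0,0,0],[0,0,0.002],45],
  [[0,0,0],[0,0,0.001],45],
  [[0,0,0],[0,0,0],45],
  [[0,0,0],[0,0,0],45],
])

```text
time: 20.65
ee_pos: [0.4366, -0.1599, 0.0076]
tcp_rot: [180.0, -0.0, 90.0]
wrist_force: [0.1, 0.5, -0.9]
opening: 0.0472
grasp_force: 41.7
```

servo_tool([
  [[0,0,0],[0,0,0.0005],45],
  [[0,0,0],[0,0,0.0005],45],
  [[0,0,0],[0,0,0],45],
])

```text
time: 20.95
ee_pos: [0.4364, -0.1598, 0.0062]
tcp_rot: [180.0, -0.0, 90.0]
wrist_force: [0.1, -0.2, -1.0]
opening: 0.0476
grasp_force: 41.7
```

servo_tool([
  [[0,0,0],[0,0,0.0007],45],
  [[0,0,0],[0,0,0.0005],45],
  [[0,0,0],[0,0,0],45],
])

```text
time: 21.25
ee_pos: [0.4364, -0.1598, 0.0053]
tcp_rot: [180.0, -0.0, 90.0]
wrist_force: [-1.3, 0.7, 2.7]
opening: 0.0473
grasp_force: 42.0
```

```bash
python3 - <<'E'
from h import *
p,W,c=look("w_s2"); o=get_obs(); R=Rn.from_euler("xyz",o["tcp_rot"],degrees=True)
V=R.inv().apply((W.reshape(-1,3)-o["ee_pos"])); V=V[np.isfinite(V[:,2])]*1000
for a,b in((24,30),(30,36),(36,42)):
  for s in(1,-1):
    v=V[(V[:,1]*s>a)&(V[:,1]*s<b)&(abs(V[:,0])<16)]; print(a,s,np.histogram(v[:,2],bins=np.arange(-20,10,2))[0])
v=V[(V[:,2]>-25)&(V[:,2]<-5)&(abs(V[:,1])<45)&(abs(V[:,1])>26)]; print(v[:,0].min(),v[:,0].max())
E
```

```text
24 1 [65 49 76 71 24 26 16  3  0  1 70 75  0  0]
24 -1 [28 21 20 26 20 23 12  1  0  0 84 68  0  0]
30 1 [ 18  20  14  22  19  10   5   0   0   0 103  81   0   0]
30 -1 [ 24  27  21  23  16   5   0   0   0   0 130 102   0   0]
36 1 [ 15   9  13   8   4   3   0   0   0   0 140 145   0   0]
36 -1 [  0   2   0   1   0   0   0   0   0   0 163 136   0   0]
-52.439943410689274 116.36286716770384
```

servo_tool([
  [[0,0,0],[0,0,0],60],
  [[0,0,0],[0,0,0],70],
  [[0,0,0],[0,0,0],82],
  [[0,0,0],[0,0,0],82],
  [[0,0,0],[0,0,0],82],
], force=30)

```text
time: 21.8
ee_pos: [0.4364, -0.1598, 0.005]
tcp_rot: [180.0, -0.0, 90.0]
wrist_force: [-1.2, 0.2, 0.0]
opening: 0.07
grasp_force: 0.0
```

servo_tool([
  [[0,0,0],[0,0,-0.01],82],
  [[0,0,0],[0,0,-0.02],82],
  [[0,0,-7.6],[0,0,-0.02],82],
  [[0,0,-7.6],[0,0,-0.02],82],
  [[0,0,-7.6],[0,0,-0.02],82],
  [[0,0,-7.6],[0,0,-0.02],82],
  [[0,0,-7.6],[0,0,-0.01],82],
  [[0,0,-7.6],[0,0,0],82],
  [[0,0,-7.7],[0,0,0],82],
  [[0,0,-7.7],[0,0,0],82],
  [[0,0,0],[0.005,0.02,0],82],
])

```text
time: 22.9
ee_pos: [0.4416, -0.1409, 0.1259]
tcp_rot: [180.0, 0.0, 151.2]
wrist_force: [-0.1, 0.3, -0.2]
opening: 0.0701
grasp_force: 0.0
```

servo_tool([
  [[0,0,0],[0.007,0.035,0],82],
  [[0,0,0],[0.007,0.035,0],82],
  [[0,0,0],[0.007,0.035,0],82],
  [[0,0,0],[0.007,0.035,0],82],
  [[0,0,0],[0.007,0.035,0],82],
  [[0,0,0],[0.007,0.035,0],82],
  [[0,0,0],[0.007,0.035,0],82],
  [[0,0,0],[0.007,0.033,0],82],
  [[0,0,0],[0,0,0],82],
  [[0,0,0],[0,0,0],82],
])

```text
time: 23.9
ee_pos: [0.5276, 0.1307, 0.1256]
tcp_rot: [180.0, -0.0, 151.1]
wrist_force: [-1.1, -0.4, 0.4]
opening: 0.07
grasp_force: 0.0
```

```bash
python3 - <<'E'
from h import *
plan(.5276,.1306,.014,151)
E
```

```text
t 23.9 pos [0.5276 0.1307 0.1256] rot [180.   -0.  151.1] turn [ 0.02 -0.02  0.05] shift(old frame) [-1.000e-04 -2.000e-04  1.116e-01] shift(new frame) [-1.000e-04 -1.000e-04  1.116e-01]
```

servo_tool([
  [[0,0,0],[0,0,0.02],82],
  [[0,0,0],[0,0,0.03],82],
  [[0,0,0],[0,0,0.03],82],
  [[0,0,0],[0,0,0.02],82],
  [[0,0,0],[0,0,0.009],82],
  [[0,0,0],[0,0,0.002],82],
  [[0,0,0],[0,0,0],82],
  [[0,0,0],[0,0,0],45],
  [[0,0,0],[0,0,0],45],
  [[0,0,0],[0,0,0],45],
  [[0,0,0],[0,0,0],45],
  [[0,0,0],[0,0,0],45],
])

```text
time: 25.1
ee_pos: [0.5285, 0.1304, 0.016]
tcp_rot: [179.9, 0.1, 151.0]
wrist_force: [-0.9, -1.2, 5.4]
opening: 0.0482
grasp_force: 30.2
```

servo_tool([
  [[0,0,0],[0,0,0],45],
  [[0,0,0],[0,0,-0.003],45],
  [[0,0,0],[0,0,-0.006],45],
  [[0,0,0],[0,0,-0.01],45],
  [[0,0,0],[0,0,-0.02],45],
  [[0,0,0],[0,0,-0.03],45],
  [[0,0,0],[0,0,-0.03],45],
  [[0,0,0],[0,0,-0.01],45],
  [[0,0,0],[0,0,0],45],
])

```text
time: 26.0
ee_pos: [0.5286, 0.1305, 0.1253]
tcp_rot: [179.8, 0.1, 151.0]
wrist_force: [0.7, 0.4, -1.3]
opening: 0.0483
grasp_force: 31.3
```

```bash
cat >> h.py <<'E'
def held(W,z0=-.03,z1=.0):
    """top face of the held part in tool coordinates (mm)"""
    o=get_obs(); R=Rn.from_euler("xyz",o["tcp_rot"],degrees=True)
    V=R.inv().apply(W.reshape(-1,3)-o["ee_pos"]); V=V[np.isfinite(V[:,2])]
    V=V[(abs(V[:,0])<.032)&(abs(V[:,1])<.0235)&(V[:,2]>z0)&(V[:,2]<z1)]*1000
    return len(V),"x range",np.percentile(V[:,0],[1,99]).round(1),"z",np.percentile(V[:,2],[5,25,50,75,95]).round(1)
E
python3 - <<'E'
from h import *
p,W,c=look("w_a1"); o=get_obs(); print(o["opening"],o["grasp_force"],o["wrist_force"].round(1),o["ee_pos"].round(4))
print("held",held(W)); np.savez("w_a1.npz",W=W,p=p)
print("cup",enc(blob(W,.489,-.0245,.05,.0085,.02)),enc(blob(W,.489,-.0245,.05,.005,.02)))
E
```

```text
0.048128278189427956 31.274617910385132 [ 0.5  1.3 -1.1] [0.5279 0.1303 0.1235]
held (7832, 'x range', array([-21.5,  25.6]), 'z', array([-13.1, -11.7, -11.1, -10.6,  -6.8]))
cup (array([488.9, -24.4]), 32.8, 1079, array([ 9. ,  9.9, 10.7])) (array([489.4, -24.2]), 32.9, 3571, array([ 5.6,  6.6, 10.2]))
```

View pics/w_a1.png

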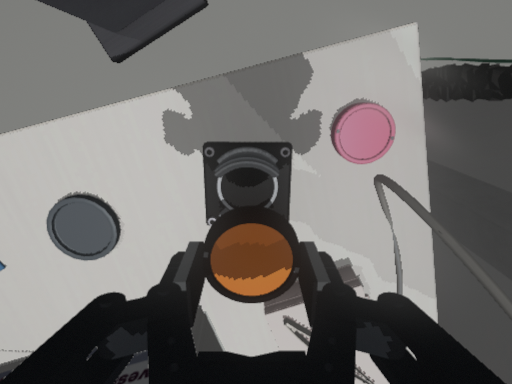

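```bash
cat >> h.py <<'E'
def heldc(W,z0=-.016,z1=-.010,r=.025):
    """centre (tool x,y in mm) of a held part from the rim of its top face"""
    o=get_obs(); R=Rn.from_euler("xyz",o["tcp_rot"],degrees=True)
    V=R.inv().apply(W.reshape(-1,3)-o["ee_pos"]); V=V[np.isfinite(V[:,2])]
    V=V[(abs(V[:,0])<.032)&(abs(V[:,1])<.0225)&(V[:,2]>z0)&(V[:,2]<z1)]
    E=[]
    for b in np.arange(-.016,.016,.001):
        s=V[(V[:,1]>=b)&(V[:,1]<b+.001)]
        if len(s)>5: E+=[s[s[:,0].argmax()],s[s[:,0].argmin()]]
    E=np.array(E); v,e=circ(E,r); v2,e2=circ(E); return (v*1000).round(1),round(e*1000,2),(v2*1000).round(1),round(e2*1000,2)
E
python3 - <<'E'
from h import *
W=np.load("w_a1.npz")["W"]
for z in((-.016,-.010),(-.014,-.011),(-.02,-.008)): print(heldc(W,*z))
plan(.489,-.0244,.0085,151)
E
```

```text
(array([1.1, 2.4]), np.float64(0.41), array([ 1.1,  2.3, 24.8]), np.float64(0.34))
(array([1.1, 2.5]), np.float64(0.51), array([ 1.1,  2.2, 24.6]), np.float64(0.34))
(array([1.2, 2.4]), np.float64(0.39), array([ 1.2,  2.2, 24.8]), np.float64(0.34))
t 26.1 pos [0.5279 0.1303 0.1235] rot [179.9   0.  151. ] turn [ 0.08  0.01 -0.03] shift(old frame) [-0.041  -0.1543  0.1148] shift(new frame) [-0.041  -0.1542  0.115 ]
```

servo_tool([
  [[0,0,0],[-0.005,-0.02,0],45],
  [[0,0,0],[-0.009,-0.033,0],45],
  [[0,0,0],[-0.009,-0.035,0],45],
  [[0,0,0],[-0.009,-0.035,0],45],
  [[0,0,0],[-0.007,-0.025,0],45],
  [[0,0,0],[-0.002,-0.006,0],45],
  [[0,0,0],[0,0,0],45],
  [[0,0,0],[0,0,0],45],
  [[0,0,0],[0,0,0],45],
])

```text
time: 26.95
ee_pos: [0.4889, -0.0234, 0.1227]
tcp_rot: [180.0, -0.1, 151.0]
wrist_force: [-0.4, 0.6, -1.4]
opening: 0.0482
grasp_force: 31.3
```

```bash
python3 - <<'E'
from h import *
p,W,c=look("w_c1"); print("held",heldc(W))
print("cup",enc(blob(W,.489,-.0245,.05,.0085,.02)),enc(blob(W,.489,-.0245,.05,.004,.02)))
P=blob(W,.489,-.0245,.05,.002,.02); r=np.hypot(P[:,0]-.489,P[:,1]+.0245); o=P[(r>.029)]; print(circ(o[o[:,2]>.0085],None))
for i in range(4): print(get_obs()["ee_pos"].round(4))
plan(.4895,-.0247,.0085,151)
E
```

```text
held (array([1.8, 2.5]), np.float64(0.97), array([ 1.9,  1.7, 24.1]), np.float64(0.37))
cup (array([489.2, -24.4]), 32.3, 924, array([ 9. , 10. , 10.9])) (array([489. , -24.2]), 32.4, 3440, array([ 5.6,  6.6, 10.3]))
(array([ 0.48890757, -0.02439472,  0.03051154]), np.float64(0.0008920072166829577))
[ 0.4889 -0.0234  0.1228]
[ 0.4889 -0.0234  0.1228]
[ 0.4889 -0.0234  0.1228]
[ 0.4889 -0.0234  0.1228]
t 27.0 pos [ 0.4889 -0.0234  0.1228] rot [180.  -0. 151.] turn [ 0.04 -0.04  0.04] shift(old frame) [-0.0012 -0.0009  0.1143] shift(new frame) [-0.0011 -0.0009  0.1143]
```

View pics/w_c1.png

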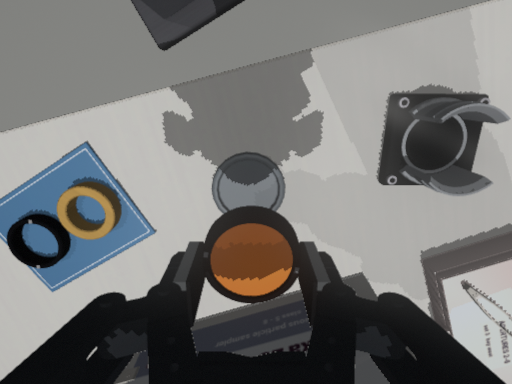

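servo_tool([
  [[0,0,0],[-0.0015,-0.0015,0.01],45],
  [[0,0,0],[0,0,0.03],45],
  [[0,0,0],[0,0,0.03],45],
  [[0,0,0],[0,0,0.025],45],
  [[0,0,0],[0,0,0.01],45],
  [[0,0,0],[0,0,0.003],45],
  [[0,0,0],[0,0,0],45],
  [[0,0,0],[0,0,0],45],
])

```text
time: 27.8
ee_pos: [0.4902, -0.0262, 0.0164]
tcp_rot: [179.9, 0.1, 151.0]
wrist_force: [0.2, 0.2, -0.3]
opening: 0.0483
grasp_force: 31.3
```

servo_tool([
  [[0,0,0],[0,0,0.001],45],
  [[0,0,0],[0,0,0.001],45],
  [[0,0,0],[0,0,0],45],
])

```text
time: 28.1
ee_pos: [0.4895, -0.0262, 0.0134]
tcp_rot: [179.9, 0.0, 151.0]
wrist_force: [-0.1, -0.0, -0.2]
opening: 0.0485
grasp_force: 31.3
```

servo_tool([
  [[0,0,0],[0,0,0.001],45],
  [[0,0,0],[0,0,0],45],
])

```text
time: 28.3
ee_pos: [0.4893, -0.0263, 0.0121]
tcp_rot: [180.0, -0.0, 151.0]
wrist_force: [-0.6, 0.4, -1.0]
opening: 0.0485
grasp_force: 31.3
```

servo_tool([
  [[0,0,0],[0,0,0.001],45],
  [[0,0,0],[0,0,0.001],45],
  [[0,0,0],[0,0,0],45],
])

```text
time: 28.6
ee_pos: [0.4894, -0.0262, 0.0101]
tcp_rot: [180.0, -0.0, 151.0]
wrist_force: [0.0, 0.3, -0.1]
opening: 0.0486
grasp_force: 31.3
```

servo_tool([
  [[0,0,0],[0,0,0.0005],45],
  [[0,0,0],[0,0,0.0005],45],
  [[0,0,0],[0,0,0],45],
])

```text
time: 28.9
ee_pos: [0.4894, -0.0262, 0.01]
tcp_rot: [179.9, -0.0, 151.0]
wrist_force: [-4.3, 0.5, 7.8]
opening: 0.0482
grasp_force: 32.1
```

```bash
python3 - <<'E'
from h import *
p,W,c=look("w_c2"); print("held",heldc(W)); o=get_obs(); print(o["ee_pos"].round(4),o["wrist_force"].round(1))
print("top z",enc(blob(W,.489,-.0245,.026,.01,.03)), "cup rim",enc(blob(W,.489,-.0245,.036,.007,.0125)))
E
```

```text
held (array([1.8, 2.1]), np.float64(0.76), array([ 1.8,  1.6, 24.3]), np.float64(0.38))
[ 0.4894 -0.0263  0.0099] [-4.  -0.3  8.5]
top z (array([489. , -24.5]), 26.0, 7859, array([18.3, 19.4, 20.6])) cup rim (array([489. , -24.8]), 32.5, 2184, array([ 8.2, 10. , 11. ]))
```

servo_tool([
  [[0,0,0],[0,0,-0.0005],45],
  [[0,0,0],[0,0,0],57],
  [[0,0,0],[0,0,0],65],
  [[0,0,0],[0,0,0],75],
  [[0,0,0],[0,0,0],82],
  [[0,0,0],[0,0,0],82],
  [[0,0,0],[0,0,-0.01],82],
  [[0,0,0],[0,0,-0.02],82],
  [[0,0,0],[0,0,-0.03],82],
  [[0,0,0],[0,0,-0.03],82],
  [[0,0,0],[0,0,-0.02],82],
  [[0,0,0],[0,0,0],82],
])

```text
time: 30.15
ee_pos: [0.4909, -0.0264, 0.1235]
tcp_rot: [179.8, 0.3, 151.0]
wrist_force: [0.6, -0.1, -0.3]
opening: 0.0698
grasp_force: 0.0
```

servo_tool([
  [[0,0,0],[-0.006,-0.016,0],82],
  [[0,0,0],[-0.012,-0.031,0],82],
  [[0,0,0],[-0.012,-0.031,0],82],
  [[0,0,0],[-0.012,-0.031,0],82],
  [[0,0,0],[-0.012,-0.031,0],82],
  [[0,0,0],[-0.012,-0.031,0],82],
  [[0,0,0],[-0.012,-0.031,0],82],
  [[0,0,0],[-0.012,-0.031,0],82],
  [[0,0,0],[-0.012,-0.031,0],82],
  [[0,0,0],[-0.012,-0.031,0],82],
  [[0,0,0],[-0.005,-0.013,0],82],
  [[0,0,0],[0,0,0],82],
])

```text
time: 31.35
ee_pos: [0.4433, -0.3545, 0.1187]
tcp_rot: [180.0, -0.1, 150.8]
wrist_force: [-0.3, 0.7, 0.3]
opening: 0.0699
grasp_force: 0.0
```

servo_tool([
  [[0,0,0],[0,0,0],82],
  [[0,0,0],[0,0,0],82],
])

```text
time: 31.55
ee_pos: [0.4442, -0.3523, 0.1194]
tcp_rot: [179.9, -0.0, 151.0]
wrist_force: [0.1, -0.1, -0.1]
opening: 0.0702
grasp_force: 0.0
```

```bash
python3 - <<'E'
from h import *
p,W,c=look("w_g1")
P=blob(W,.4445,-.351,.04,.0145,.03); print("green",enc(P)); print("cup",enc(blob(W,.4445,-.351,.05,.0085,.012)))
x=enc(P)[0]/1000; plan(x[0]+.0004,x[1]-.0018,.008,151)
for r in mark_of("green_filter","wrist")[:2]: print(r["score"],world(r["xyz"],c).round(4))
E
```

```text
green (array([ 446.5, -351.3]), 25.3, 2709, array([18.4, 19.4, 20.5]))
cup (array([ 446.6, -351.1]), 32.3, 1120, array([ 9.2, 10. , 11. ]))
t 31.6 pos [ 0.4443 -0.3523  0.1195] rot [179.9  -0.  151. ] turn [ 0.05 -0.02  0.04] shift(old frame) [-0.0027  0.0004  0.1115] shift(new frame) [-0.0027  0.0005  0.1115]
0.77 [ 0.4477 -0.352   0.0072]
```

View pics/w_g1.png

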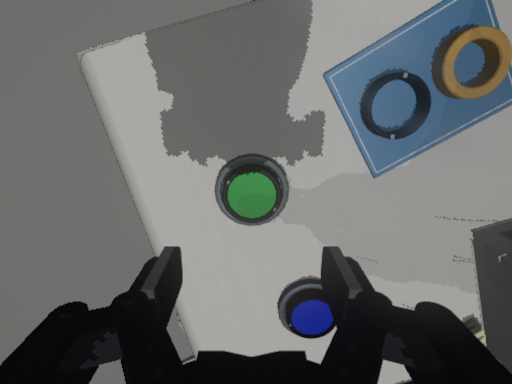

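servo_tool([
  [[0,0,0],[-0.0027,0.0005,0.02],82],
  [[0,0,0],[0,0,0.03],82],
  [[0,0,0],[0,0,0.03],82],
  [[0,0,0],[0,0,0.02],82],
  [[0,0,0],[0,0,0.008],82],
  [[0,0,0],[0,0,0.003],82],
  [[0,0,0],[0,0,0],82],
  [[0,0,0],[0,0,0],45],
  [[0,0,0],[0,0,0],45],
  [[0,0,0],[0,0,0],45],
  [[0,0,0],[0,0,0],45],
  [[0,0,0],[0,0,0],45],
])

```text
time: 32.85
ee_pos: [0.4472, -0.3547, 0.0101]
tcp_rot: [180.0, 0.1, 151.0]
wrist_force: [-0.0, 1.9, 5.4]
opening: 0.0479
grasp_force: 30.5
```

servo_tool([
  [[0,0,0],[0,0,0],45],
  [[0,0,0],[0,0,-0.002],45],
  [[0,0,0],[0,0,-0.005],45],
  [[0,0,0],[0,0,-0.01],45],
  [[0,0,0],[0,0,-0.02],45],
  [[0,0,0],[0,0,-0.03],45],
  [[0,0,0],[0,0,-0.03],45],
  [[0,0,0],[0,0,-0.02],45],
  [[0,0,0],[0,0,0],45],
  [[0,0,0],[0,0,0],45],
])

```text
time: 33.85
ee_pos: [0.4467, -0.3544, 0.1257]
tcp_rot: [180.0, 0.0, 151.0]
wrist_force: [-0.2, 0.4, -0.2]
opening: 0.0478
grasp_force: 31.1
```

```bash
python3 - <<'E'
from h import *
p,W,c=look("w_g2"); o=get_obs(); print(o["opening"],o["grasp_force"],o["wrist_force"].round(1),o["ee_pos"].round(4)); print(held(W),heldc(W))
plan(.5266,.1286,.125,151)
E
```

```text
0.04816742358378545 31.084468960762024 [ 0.1  0.4 -1.3] [ 0.4463 -0.3541  0.1247]
(7835, 'x range', array([-21. ,  26.2]), 'z', array([-12.2, -10.9, -10.3,  -9.7,  -6.6])) (array([1.8, 1.9]), np.float64(0.43), array([ 1.8,  1.7, 24.6]), np.float64(0.25))
t 33.9 pos [ 0.4463 -0.3541  0.1247] rot [ 1.80e+02 -1.00e-01  1.51e+02] turn [ 0.05 -0.07 -0.03] shift(old frame) [1.641e-01 4.610e-01 3.000e-04] shift(new frame) [ 1.638e-01  4.611e-01 -3.000e-04]
```

servo_tool([
  [[0,0,0],[0.005,0.015,0],45],
  [[0,0,0],[0.011,0.031,0],45],
  [[0,0,0],[0.012,0.033,0],45],
  [[0,0,0],[0.012,0.033,0],45],
  [[0,0,0],[0.012,0.033,0],45],
  [[0,0,0],[0.012,0.033,0],45],
  [[0,0,0],[0.012,0.033,0],45],
  [[0,0,0],[0.012,0.033,0],45],
  [[0,0,0],[0.012,0.033,0],45],
  [[0,0,0],[0.012,0.033,0],45],
  [[0,0,0],[0.012,0.033,0],45],
  [[0,0,0],[0.012,0.033,0],45],
])

```text
time: 35.1
ee_pos: [0.5091, 0.0426, 0.1247]
tcp_rot: [-180.0, -0.1, 151.0]
wrist_force: [0.3, -0.2, -0.3]
opening: 0.0482
grasp_force: 31.1
```

servo_tool([
  [[0,0,0],[0.012,0.033,0],45],
  [[0,0,0],[0.011,0.033,0],45],
  [[0,0,0],[0.008,0.027,0],45],
  [[0,0,0],[0.003,0.012,0],45],
  [[0,0,0],[0.003,0.009,0],45],
  [[0,0,0],[0,0,0],45],
  [[0,0,0],[0,0,0],45],
  [[0,0,0],[0,0,0],45],
  [[0,0,0],[0,0,0],45],
])

```text
time: 36.0
ee_pos: [0.5331, 0.1573, 0.126]
tcp_rot: [180.0, -0.0, 150.9]
wrist_force: [-1.0, -0.4, -0.9]
opening: 0.0485
grasp_force: 31.1
```

```bash
python3 - <<'E'
from h import *
p,W,c=look("w_t3"); print(heldc(W)); print("tube",enc(blob(W,.527,.13,.05,.046,.058)),"seat",enc(blob(W,.527,.13,.027,.006,.02)))
P=blob(W,.527,.13,.05,.046,.058); r=np.hypot(P[:,0]-.527,P[:,1]-.13); print(circ(P[r>.0305]))
plan(.5266,.1286,.06,151)
E
```

```text
(array([2.4, 2.4]), np.float64(0.99), array([ 2.4,  1.7, 24.1]), np.float64(0.46))
tube (array([525.9, 130.7]), 33.1, 676, array([47. , 51.7, 54.5])) seat (array([527.1, 130. ]), 27.0, 1847, array([11.6, 12.5, 13.3]))
(array([0.52641696, 0.13031607, 0.03178275]), np.float64(0.0007790776134136814))
t 36.0 pos [0.5331 0.1574 0.126 ] rot [180.   -0.  150.9] turn [ 0.05 -0.01 -0.09] shift(old frame) [-0.0083 -0.0284  0.066 ] shift(new frame) [-0.0083 -0.0284  0.066 ]
```

servo_tool([
  [[0,0,0],[-0.003,-0.01,0],45],
  [[0,0,0],[-0.004,-0.013,0.01],45],
  [[0,0,0],[-0.0016,-0.0055,0.02],45],
  [[0,0,0],[0,0,0.02],45],
  [[0,0,0],[0,0,0.01],45],
  [[0,0,0],[0,0,0],45],
  [[0,0,0],[0,0,0],45],
])

```text
time: 36.75
ee_pos: [0.527, 0.1289, 0.0665]
tcp_rot: [179.9, 0.0, 151.0]
wrist_force: [-0.6, -0.3, -0.1]
opening: 0.0484
grasp_force: 31.1
```

```bash
python3 - <<'E'
from h import *
p,W,c=look("w_t4"); o=get_obs(); print(o["ee_pos"].round(4),o["wrist_force"].round(1))
z=o["ee_pos"][2]; print("disc",enc(blob(W,.5265,.1295,.0265,z+.007,z+.015)))
P=blob(W,.527,.13,.05,.046,.058); r=np.hypot(P[:,0]-.527,P[:,1]-.13); print("rim",circ(P[r>.0305]),len(P[r>.0305]))
E
```

```text
[0.5273 0.1291 0.0668] [ 0.2  0.1 -0.3]
disc (array([525.8, 130.3]), 26.4, 7167, array([75. , 75.8, 76.9]))
rim (array([0.52632687, 0.13010778, 0.03174958]), np.float64(0.000733112614672034)) 728
```

servo_tool([
  [[0,0,0],[0,0,0.004],45],
  [[0,0,0],[0,0,0.004],45],
  [[0,0,0],[0,0,0.004],45],
  [[0,0,0],[0,0,0.003],45],
  [[0,0,0],[0,0,0.003],45],
  [[0,0,0],[0,0,0],45],
])

```text
time: 37.4
ee_pos: [0.5265, 0.129, 0.0472]
tcp_rot: [180.0, -0.1, 151.0]
wrist_force: [0.1, -0.4, -0.3]
opening: 0.048
grasp_force: 31.1
```

servo_tool([
  [[0,0,0],[0,0,0.005],45],
  [[0,0,0],[0,0,0.005],45],
  [[0,0,0],[0,0,0.005],45],
  [[0,0,0],[0,0,0.005],45],
  [[0,0,0],[0,0,0.004],45],
  [[0,0,0],[0,0,0],45],
  [[0,0,0],[0,0,0],45],
])

```text
time: 38.1
ee_pos: [0.5268, 0.1291, 0.0238]
tcp_rot: [180.0, -0.0, 151.0]
wrist_force: [0.0, 0.1, -0.5]
opening: 0.0481
grasp_force: 31.1
```

Sliding freely. Lower to the seat (TCP ≈ 0.016).

servo_tool([
  [[0,0,0],[0,0,0.003],45],
  [[0,0,0],[0,0,0.002],45],
  [[0,0,0],[0,0,0.001],45],
  [[0,0,0],[0,0,0.0005],45],
  [[0,0,0],[0,0,0],45],
  [[0,0,0],[0,0,0],45],
])

```text
time: 38.7
ee_pos: [0.5268, 0.1291, 0.0173]
tcp_rot: [180.0, -0.0, 151.0]
wrist_force: [0.0, 1.1, -0.3]
opening: 0.0479
grasp_force: 31.1
```

servo_tool([
  [[0,0,0],[0,0,0.0007],45],
  [[0,0,0],[0,0,0],45],
])

```text
time: 38.9
ee_pos: [0.5268, 0.1291, 0.0165]
tcp_rot: [180.0, -0.0, 151.0]
wrist_force: [0.7, 0.0, -0.2]
opening: 0.0483
grasp_force: 31.1
```

servo_tool([
  [[0,0,0],[0,0,0.0007],45],
  [[0,0,0],[0,0,0],45],
])

```text
time: 39.1
ee_pos: [0.5268, 0.1291, 0.0161]
tcp_rot: [179.9, -0.0, 151.0]
wrist_force: [-1.3, -0.2, 2.2]
opening: 0.0482
grasp_force: 31.4
```

servo_tool([
  [[0,0,0],[0,0,0.0006],45],
  [[0,0,0],[0,0,0],45],
])

```text
time: 39.3
ee_pos: [0.5268, 0.1292, 0.016]
tcp_rot: [179.9, 0.0, 151.0]
wrist_force: [-4.0, 0.1, 6.8]
opening: 0.0481
grasp_force: 31.8
```

servo_tool([
  [[0,0,0],[0,0,-0.0005],45],
  [[0,0,0],[0,0,0],57],
  [[0,0,0],[0,0,0],65],
  [[0,0,0],[0,0,0],75],
  [[0,0,0],[0,0,0],82],
  [[0,0,0],[0,0,0],82],
  [[0,0,0],[0,0,-0.01],82],
  [[0,0,0],[0,0,-0.02],82],
  [[0,0,0],[0,0,-0.03],82],
  [[0,0,0],[0,0,-0.03],82],
  [[0,0,0],[0,0,-0.02],82],
  [[0,0,0],[0,0,0],82],
], force=40)

```text
time: 40.5
ee_pos: [0.5283, 0.1294, 0.1299]
tcp_rot: [179.7, 0.2, 151.0]
wrist_force: [0.1, -0.5, -0.4]
opening: 0.07
grasp_force: 0.0
```

```bash
python3 - <<'E'
from h import *
p,W,c=look("w_t5"); print("green",enc(blob(W,.5265,.1302,.0255,.006,.05))); plan(.4364,-.1598,.1,151)
E
```

```text
green (array([526.5, 130.2]), 25.5, 2332, array([24.4, 25.3, 26.4]))
t 40.5 pos [0.5276 0.1292 0.1278] rot [1.798e+02 1.000e-01 1.510e+02] turn [ 0.17  0.12 -0.03] shift(old frame) [-0.0604 -0.2971  0.027 ] shift(new frame) [-0.0603 -0.297   0.0278]
```

servo_tool([
  [[0,0,0],[-0.005,-0.022,0],82],
  [[0,0,0],[-0.007,-0.035,0],82],
  [[0,0,0],[-0.007,-0.035,0],82],
  [[0,0,0],[-0.007,-0.035,0],82],
  [[0,0,0],[-0.007,-0.035,0],82],
  [[0,0,0],[-0.007,-0.035,0],82],
  [[0,0,0],[-0.007,-0.035,0],82],
  [[0,0,0],[-0.007,-0.035,0],82],
  [[0,0,0],[-0.006,-0.029,0],82],
])

```text
time: 41.45
ee_pos: [0.4343, -0.1602, 0.1247]
tcp_rot: [180.0, -0.1, 150.9]
wrist_force: [1.4, 0.2, 0.1]
opening: 0.0701
grasp_force: 0.0
```

servo_tool([
  [[0,0,7.6],[0,0,0],82],
  [[0,0,7.7],[0,0,0],82],
  [[0,0,7.6],[0,0,0],82],
  [[0,0,7.6],[0,0,0],82],
  [[0,0,7.6],[0,0,0],82],
  [[0,0,7.6],[0,0,0],82],
  [[0,0,7.6],[0,0,0],82],
  [[0,0,7.6],[0,0,0],82],
  [[0,0,0],[0,0,0],82],
  [[0,0,0],[0,0,0],82],
  [[0,0,0],[0,0,0],82],
])

```text
time: 42.55
ee_pos: [0.4354, -0.1589, 0.1252]
tcp_rot: [-180.0, -0.1, 90.2]
wrist_force: [-0.1, 0.1, 0.2]
opening: 0.0701
grasp_force: 0.0
```

```bash
python3 - <<'E'
from h import *
p,W,c=look("w_m3"); print("spacer",enc(blob(W,.4364,-.1598,.03,.013,.03))); print("ring",enc(blob(W,.438,-.2195,.03,.012,.03)))
plan(.4364,-.1598,.0035,90)
E
```

```text
spacer (array([ 437.7, -157.1]), 25.1, 1589, array([17.6, 19.1, 19.9]))
ring (array([ 439.6, -217.6]), 25.3, 877, array([13.7, 16.7, 17.7]))
t 42.6 pos [ 0.4355 -0.1589  0.1253] rot [-1.80e+02 -1.00e-01  9.02e+01] turn [-0.02 -0.05  0.2 ] shift(old frame) [-0.0011  0.001   0.1218] shift(new frame) [-0.0009  0.0009  0.1218]
```

View pics/w_t5.png

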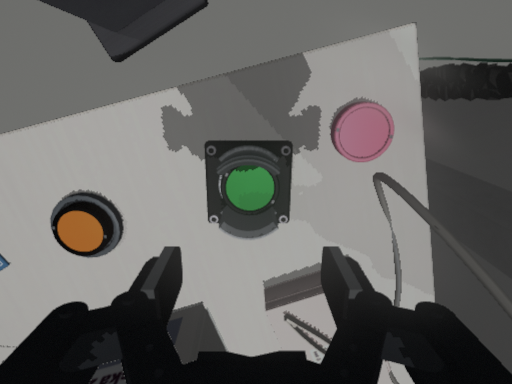

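servo_tool([
  [[0,0,0.2],[0,0.001,0.02],82],
  [[0,0,0],[0,0,0.03],82],
  [[0,0,0],[0,0,0.03],82],
  [[0,0,0],[0,0,0.025],82],
  [[0,0,0],[0,0,0.012],82],
  [[0,0,0],[0,0,0.0045],82],
  [[0,0,0],[0,0,0],82],
  [[0,0,0],[0,0,0],45],
  [[0,0,0],[0,0,0],45],
  [[0,0,0],[0,0,0],45],
  [[0,0,0],[0,0,0],45],
  [[0,0,0],[0,0,0],45],
])

```text
time: 43.8
ee_pos: [0.4376, -0.1592, 0.0057]
tcp_rot: [179.9, 0.0, 89.9]
wrist_force: [-0.8, 0.8, 6.9]
opening: 0.0476
grasp_force: 41.7
```

servo_tool([
  [[0,0,0],[0,0,0],45],
  [[0,0,0],[0,0,-0.005],45],
  [[0,0,0],[0,0,-0.02],45],
  [[0,0,-7.6],[0,0,-0.02],45],
  [[0,0,-7.6],[0,0,-0.02],45],
  [[0,0,-7.6],[0,0,-0.02],45],
  [[0,0,-7.6],[0,0,-0.02],45],
  [[0,0,-7.6],[0,0,-0.01],45],
  [[0,0,-7.6],[0,0,-0.01],45],
  [[0,0,-7.7],[0,0,0],45],
  [[0,0,-7.7],[0,0,0],45],
  [[0,0,0],[0.005,0.02,0],45],
])

```text
time: 45.0
ee_pos: [0.4419, -0.14, 0.1298]
tcp_rot: [180.0, 0.0, 151.1]
wrist_force: [-0.9, 0.5, -0.2]
opening: 0.0475
grasp_force: 41.4
```

servo_tool([
  [[0,0,0],[0.007,0.035,0],45],
  [[0,0,0],[0.007,0.035,0],45],
  [[0,0,0],[0.007,0.035,0],45],
  [[0,0,0],[0.007,0.035,0],45],
  [[0,0,0],[0.007,0.035,0],45],
  [[0,0,0],[0.007,0.035,0],45],
  [[0,0,0],[0.007,0.035,0],45],
  [[0,0,0],[0.007,0.031,0],45],
  [[0,0,0],[0,0,0],45],
  [[0,0,0],[0,0,0],45],
])

```text
time: 46.0
ee_pos: [0.5274, 0.1298, 0.1295]
tcp_rot: [180.0, -0.0, 151.0]
wrist_force: [0.3, -0.6, -0.9]
opening: 0.0476
grasp_force: 41.5
```

```bash
python3 - <<'E'
from h import *
p,W,c=look("w_t6"); print(held(W)); plan(.527,.129,.0665,151)
E
```

```text
(6067, 'x range', array([-22.1,  25.5]), 'z', array([-17.4, -13.7, -13.1, -10.4,  -2.3]))
t 46.0 pos [0.5273 0.1292 0.1295] rot [180.   -0.  150.9] turn [ 0.03 -0.02 -0.1 ] shift(old frame) [ 0.0001 -0.0003  0.063 ] shift(new frame) [ 0.0001 -0.0003  0.063 ]
```

servo_tool([
  [[0,0,0],[0,0,0.02],45],
  [[0,0,0],[0,0,0.025],45],
  [[0,0,0],[0,0,0.015],45],
  [[0,0,0],[0,0,0.004],45],
  [[0,0,0],[0,0,0],45],
  [[0,0,0],[0,0,0],45],
])

```text
time: 46.65
ee_pos: [0.5279, 0.1293, 0.0664]
tcp_rot: [179.9, 0.0, 150.8]
wrist_force: [0.1, 0.3, -0.7]
opening: 0.0473
grasp_force: 41.5
```

```bash
cat >> h.py <<'E'
def overtube(n,top):
    p,W,c=look(n); o=get_obs(); z=o["ee_pos"][2]; print(o["ee_pos"].round(4),o["wrist_force"].round(1))
    print("part",enc(blob(W,.5265,.1300,.0265,z+top-.003,z+top+.003)))
    P=blob(W,.527,.13,.05,.046,.058); r=np.hypot(P[:,0]-.527,P[:,1]-.13); print("rim",(circ(P[r>.0305])[0]*1000).round(1))
E
python3 -c "
from h import *
overtube('w_t7',.0135)"
```

```text
[0.528  0.1294 0.0666] [-0.3  0.6 -1.1]
part (array([526.5, 130. ]), 26.4, 4430, array([78.8, 79.8, 80.6]))
rim [526.2 130.2  31.6]
```

Centred within 0.5 mm; lowering.

servo_tool([
  [[0,0,0],[0,0,0.005],45],
  [[0,0,0],[0,0,0.005],45],
  [[0,0,0],[0,0,0.004],45],
  [[0,0,0],[0,0,0.004],45],
  [[0,0,0],[0,0,0.004],45],
  [[0,0,0],[0,0,0],45],
])

```text
time: 47.3
ee_pos: [0.527, 0.1293, 0.0425]
tcp_rot: [-180.0, -0.1, 150.9]
wrist_force: [-0.2, 0.0, -0.4]
opening: 0.0476
grasp_force: 41.5
```

servo_tool([
  [[0,0,0],[0,0,0.005],45],
  [[0,0,0],[0,0,0.003],45],
  [[0,0,0],[0,0,0.003],45],
  [[0,0,0],[0,0,0.001],45],
  [[0,0,0],[0,0,0],45],
  [[0,0,0],[0,0,0],45],
])

```text
time: 47.9
ee_pos: [0.5275, 0.1294, 0.0314]
tcp_rot: [180.0, -0.0, 150.9]
wrist_force: [0.2, -0.2, -0.2]
opening: 0.0475
grasp_force: 41.5
```

servo_tool([
  [[0,0,0],[0,0,0.001],45],
  [[0,0,0],[0,0,0.0007],45],
  [[0,0,0],[0,0,0],45],
])

```text
time: 48.2
ee_pos: [0.5274, 0.1294, 0.0295]
tcp_rot: [180.0, -0.0, 150.9]
wrist_force: [0.1, -0.5, -0.3]
opening: 0.0472
grasp_force: 41.5
```

servo_tool([
  [[0,0,0],[0,0,0.0008],45],
  [[0,0,0],[0,0,0],45],
])

```text
time: 48.4
ee_pos: [0.5275, 0.1294, 0.0288]
tcp_rot: [180.0, -0.0, 150.9]
wrist_force: [0.3, 0.5, -0.4]
opening: 0.0475
grasp_force: 41.5
```

servo_tool([
  [[0,0,0],[0,0,0.0006],45],
  [[0,0,0],[0,0,0],45],
])

```text
time: 48.6
ee_pos: [0.5275, 0.1295, 0.0288]
tcp_rot: [179.9, 0.0, 150.9]
wrist_force: [-2.4, -1.4, 4.4]
opening: 0.0475
grasp_force: 42.0
```

servo_tool([
  [[0,0,0],[0,0,0.0006],45],
  [[0,0,0],[0,0,0],45],
])

```text
time: 48.8
ee_pos: [0.5275, 0.1295, 0.0287]
tcp_rot: [179.9, 0.0, 150.9]
wrist_force: [-4.2, -1.5, 10.4]
opening: 0.0474
grasp_force: 42.5
```

servo_tool([
  [[0,0,0],[0,0,-0.001],45],
  [[0,0,0],[0,0,0],57],
  [[0,0,0],[0,0,0],65],
  [[0,0,0],[0,0,0],75],
  [[0,0,0],[0,0,0],82],
  [[0,0,0],[0,0,0],82],
  [[0,0,0],[0,0,-0.01],82],
  [[0,0,0],[0,0,-0.02],82],
  [[0,0,0],[0,0,-0.03],82],
  [[0,0,0],[0,0,-0.03],82],
  [[0,0,0],[0,0,-0.01],82],
  [[0,0,0],[0,0,0],82],
])

```text
time: 50.0
ee_pos: [0.5283, 0.1296, 0.1306]
tcp_rot: [179.8, 0.1, 150.9]
wrist_force: [-0.0, -0.6, 0.4]
opening: 0.0698
grasp_force: 0.0
```

```bash
python3 - <<'E'
from h import *
p,W,c=look("w_t8"); print("spacer",enc(blob(W,.5265,.1302,.0255,.03,.06)))
E
```

```text
spacer (array([527.8, 131. ]), 25.2, 1854, array([37.9, 42. , 42.9]))
```

servo_tool([
  [[0,0,0],[-0.006,-0.022,0],82],
  [[0,0,0],[-0.009,-0.035,0],82],
  [[0,0,0],[-0.009,-0.035,0],82],
  [[0,0,0],[-0.009,-0.035,0],82],
  [[0,0,0],[-0.009,-0.035,0],82],
  [[0,0,0],[-0.009,-0.035,0],82],
  [[0,0,0],[-0.009,-0.035,0],82],
  [[0,0,0],[-0.009,-0.035,0],82],
  [[0,0,0],[-0.009,-0.035,0],82],
  [[0,0,0],[-0.009,-0.035,0],82],
  [[0,0,0],[-0.003,-0.012,0],82],
])

```text
time: 51.15
ee_pos: [0.4346, -0.2213, 0.1265]
tcp_rot: [180.0, -0.2, 150.7]
wrist_force: [0.3, 0.1, 0.5]
opening: 0.0702
grasp_force: 0.0
```

servo_tool([
  [[0,0,7.6],[0,0,0],82],
  [[0,0,7.7],[0,0,0],82],
  [[0,0,7.6],[0,0,0],82],
  [[0,0,7.6],[0,0,0],82],
  [[0,0,7.6],[0,0,0],82],
  [[0,0,7.6],[0,0,0],82],
  [[0,0,7.6],[0,0,0],82],
  [[0,0,7.6],[0,0,0],82],
  [[0,0,0],[0,0,0],82],
  [[0,0,0],[0,0,0],82],
  [[0,0,0],[0,0,0],82],
])

```text
time: 52.25
ee_pos: [0.436, -0.219, 0.1278]
tcp_rot: [-180.0, -0.1, 90.2]
wrist_force: [-0.7, 0.2, -0.4]
opening: 0.0701
grasp_force: 0.0
```

```bash
python3 - <<'E'
from h import *
p,W,c=look("w_m4"); print("ring",enc(blob(W,.4385,-.2185,.03,.012,.03)))
plan(.438,-.2193,.0035,90)
E
```

```text
ring (array([ 439.5, -217.8]), 25.3, 952, array([14.9, 16.9, 17.9]))
t 52.3 pos [ 0.4361 -0.2191  0.128 ] rot [-1.80e+02 -1.00e-01  9.01e+01] turn [-0.02 -0.06  0.11] shift(old frame) [-0.0003  0.002   0.1245] shift(new frame) [-0.0002  0.0019  0.1245]
```

servo_tool([
  [[0,0,0.1],[0,0.002,0.02],82],
  [[0,0,0],[0,0,0.03],82],
  [[0,0,0],[0,0,0.03],82],
  [[0,0,0],[0,0,0.028],82],
  [[0,0,0],[0,0,0.012],82],
  [[0,0,0],[0,0,0.0045],82],
  [[0,0,0],[0,0,0],82],
  [[0,0,0],[0,0,0],45],
  [[0,0,0],[0,0,0],45],
  [[0,0,0],[0,0,0],45],
  [[0,0,0],[0,0,0],45],
  [[0,0,0],[0,0,0],45],
])

```text
time: 53.5
ee_pos: [0.439, -0.2196, 0.0056]
tcp_rot: [179.9, 0.0, 89.9]
wrist_force: [-1.7, 1.0, 6.2]
opening: 0.047
grasp_force: 40.6
```

servo_tool([
  [[0,0,0],[0,0,0],45],
  [[0,0,0],[0,0,-0.005],45],
  [[0,0,0],[0,0,-0.02],45],
  [[0,0,-7.6],[0,0,-0.02],45],
  [[0,0,-7.6],[0,0,-0.02],45],
  [[0,0,-7.6],[0,0,-0.02],45],
  [[0,0,-7.6],[0,0,-0.02],45],
  [[0,0,-7.6],[0,0,-0.01],45],
  [[0,0,-7.6],[0,0,-0.01],45],
  [[0,0,-7.7],[0,0,0],45],
  [[0,0,-7.7],[0,0,0],45],
  [[0,0,0],[0.006,0.02,0],45],
])

```text
time: 54.7
ee_pos: [0.4427, -0.2, 0.1297]
tcp_rot: [180.0, 0.1, 151.1]
wrist_force: [0.6, -0.1, -0.7]
opening: 0.0476
grasp_force: 41.4
```

servo_tool([
  [[0,0,0],[0.009,0.035,0],45],
  [[0,0,0],[0.009,0.035,0],45],
  [[0,0,0],[0.009,0.035,0],45],
  [[0,0,0],[0.009,0.035,0],45],
  [[0,0,0],[0.009,0.035,0],45],
  [[0,0,0],[0.009,0.035,0],45],
  [[0,0,0],[0.009,0.035,0],45],
  [[0,0,0],[0.009,0.035,0],45],
  [[0,0,0],[0.009,0.035,0],45],
  [[0,0,0],[0.003,0.013,0],45],
  [[0,0,0],[0,0,0],45],
  [[0,0,0],[0,0,0],45],
])

```text
time: 55.9
ee_pos: [0.5288, 0.128, 0.1293]
tcp_rot: [180.0, -0.0, 150.9]
wrist_force: [0.7, -0.5, -1.1]
opening: 0.0472
grasp_force: 41.5
```

```bash
python3 - <<'E'
from h import *
p,W,c=look("w_t9"); print(held(W)); plan(.527,.129,.0665,151)
E
```

```text
(4284, 'x range', array([-22.5,  25.4]), 'z', array([-21. , -11.6, -10.7,  -6.6,  -1.4]))
t 56.0 pos [0.5288 0.1276 0.1293] rot [180.   -0.  150.8] turn [ 0.02 -0.01 -0.16] shift(old frame) [0.0022 0.0004 0.0628] shift(new frame) [0.0022 0.0004 0.0628]
```

servo_tool([
  [[0,0,-0.2],[0.002,0.0005,0.02],45],
  [[0,0,0],[0,0,0.025],45],
  [[0,0,0],[0,0,0.014],45],
  [[0,0,0],[0,0,0.003],45],
  [[0,0,0],[0,0,0],45],
  [[0,0,0],[0,0,0],45],
])

```text
time: 56.55
ee_pos: [0.528, 0.1298, 0.0683]
tcp_rot: [179.9, 0.0, 151.0]
wrist_force: [-0.3, -0.6, -0.2]
opening: 0.047
grasp_force: 41.5
```

```bash
python3 -c "
from h import *
overtube('w_t10',.0115)"
```

```text
[0.528  0.1299 0.0683] [-0.3  0.3 -0.9]
part (array([526.5, 130. ]), 26.5, 2666, array([78.1, 79.5, 80.4]))
rim [526.2 130.3  31.6]
```

servo_tool([
  [[0,0,0],[0.0005,-0.001,0.005],45],
  [[0,0,0],[0,0,0.005],45],
  [[0,0,0],[0,0,0.003],45],
  [[0,0,0],[0,0,0.003],45],
  [[0,0,0],[0,0,0.002],45],
  [[0,0,0],[0,0,0],45],
  [[0,0,0],[0,0,0],45],
])

```text
time: 57.3
ee_pos: [0.5265, 0.1293, 0.0491]
tcp_rot: [180.0, -0.0, 151.1]
wrist_force: [-0.3, 0.0, -1.8]
opening: 0.0473
grasp_force: 41.5
```

servo_tool([
  [[0,0,0],[0,0,0.002],45],
  [[0,0,0],[0,0,0.001],45],
  [[0,0,0],[0,0,0],45],
  [[0,0,0],[0,0,0],45],
])

```text
time: 57.7
ee_pos: [0.5265, 0.1293, 0.0461]
tcp_rot: [180.0, -0.0, 151.1]
wrist_force: [-0.3, -0.7, -0.0]
opening: 0.047
grasp_force: 41.5
```

servo_tool([
  [[0,0,0],[0,0,0.001],45],
  [[0,0,0],[0,0,0],45],
])

```text
time: 57.9
ee_pos: [0.5265, 0.1293, 0.045]
tcp_rot: [180.0, -0.0, 151.1]
wrist_force: [0.3, -0.5, -1.4]
opening: 0.0469
grasp_force: 41.5
```

servo_tool([
  [[0,0,0],[0,0,0.0007],45],
  [[0,0,0],[0,0,0],45],
])

```text
time: 58.1
ee_pos: [0.5266, 0.1293, 0.0447]
tcp_rot: [179.9, -0.0, 151.1]
wrist_force: [-2.0, -0.6, 3.3]
opening: 0.047
grasp_force: 41.8
```

servo_tool([
  [[0,0,0],[0,0,0.0004],45],
  [[0,0,0],[0,0,0],45],
])

```text
time: 58.3
ee_pos: [0.5266, 0.1294, 0.0447]
tcp_rot: [179.9, 0.0, 151.1]
wrist_force: [-3.2, -0.2, 6.3]
opening: 0.0471
grasp_force: 42.1
```

Seated at the expected height. Releasing, rising and checking everything.

servo_tool([
  [[0,0,0],[0,0,-0.0007],45],
  [[0,0,0],[0,0,0],57],
  [[0,0,0],[0,0,0],65],
  [[0,0,0],[0,0,0],75],
  [[0,0,0],[0,0,0],82],
  [[0,0,0],[0,0,0],82],
  [[0,0,0],[0,0,-0.01],82],
  [[0,0,0],[0,0,-0.02],82],
  [[0,0,0],[0,0,-0.03],82],
  [[0,0,0],[0,0,-0.03],82],
  [[0,0,0],[0,0,-0.02],82],
  [[0,0,0],[0,0,0],82],
])

```text
time: 59.5
ee_pos: [0.5278, 0.1296, 0.1588]
tcp_rot: [179.7, 0.2, 151.1]
wrist_force: [0.5, 0.8, 0.3]
opening: 0.0702
grasp_force: 0.0
```

servo_tool([
  [[0,0,0],[0,0,0],82],
  [[0,0,0],[0,0,0],82],
  [[0,0,0],[0,0,0],82],
])

```text
time: 59.8
ee_pos: [0.526, 0.1291, 0.1536]
tcp_rot: [-180.0, -0.1, 151.1]
wrist_force: [-1.1, 0.7, 0.3]
opening: 0.0701
grasp_force: 0.0
```

```bash
python3 - <<'E'
from h import *
p,W,c=look("w_end"); o=get_obs(); print(o["time"],o["ee_pos"].round(3),o["wrist_force"].round(1))
print("ring",enc(blob(W,.5265,.1302,.0268,.05,.065)),"amber",enc(blob(W,.489,-.0245,.0265,.0145,.04)))
E
```

```text
59.85 [0.526 0.129 0.154] [0.6 0.3 0.2]
ring (array([527.3, 131.1]), 25.4, 1086, array([52.8, 55.8, 56.9])) amber (array([489. , -23.6]), 25.5, 1981, array([18.1, 19.3, 20.4]))
```

View pics/w_end.png

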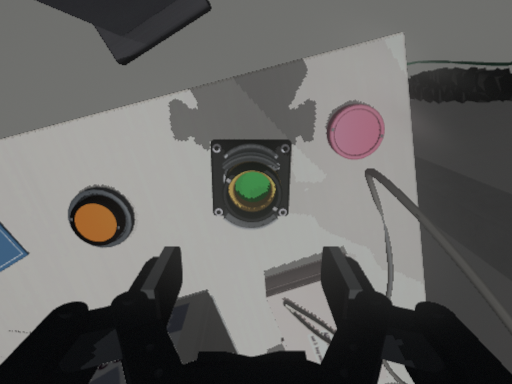

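The picture shows the ring, spacer and green filter stacked in the tube at (252,188), with the top at 56 mm as at the start. Amber sits flat in the cup at (97,222), top at 20 mm. The arm is clear, so I'm handing in.

```bash
python3 -c "
from workcell import job_done; print(job_done())"
```

```text
the job is handed in; nothing more can be done
None
```

The job is handed in at about 60 s: green filter, spacer and hold-down ring are back in the tube with the top at 56 mm, amber is in the grey cup, and the blue filter was not touched; the hand-in gave no verdict.

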